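# Lock the jar carrier into the mixer

## Task

First take the stray jar off the mixer's bed and stand it upright on a free spot of the table; then set the jar carrier that has the tongue (a flat strip with a square hole) down between the rails, tongue towards the portal, and slide it fully home so that the hole lies under the portal's pin. Push the sprung plunger fully down, its pin through the hole, and while it is down slide the bridge-shaped keeper all the way over the plunger's ears so that it stays trapped. Keep the carrier upright, leave all other things where they stand, and let go.

Things in the scene. Friction and masses are not known exactly. Their poses are not given: they have to be found in the camera images.
- mixer: Low white bench mixer, fixed; all sizes in mm. Origin on the table under the middle of the docked carrier; x runs along the bed to the portal, z up. Bed x -100 to 110, y -60 to 60, top at z = 30. Two rails along x from -95 to 45, inner faces at y = +-42.5, 8 high, flared lips above them to z = 46 and y = +-53.
- home (a point): Point on the bed's top where the middle of the docked carrier's underside belongs; axes as the mixer's. The carrier is lowered between the rails at least 50 short of it (-x), so that the tongue clears the housing, then slid along +x until its plate meets the portal's stops.
- pin_axis (a point): Point on the bed's top straight under the plunger's pin, 83 along the mixer's x from home. The portal: two blocks, x 45 to 103, |y| 28 to 60, whose faces at x = 45 stop the carrier's plate; across them the housing, x 58 to 108, y +-60, z 50 to 80. The tongue goes into the gap, 56 wide and 20 high.
- carrier_grip (a point): Middle of the wanted carrier's grip, 107 over its underside. Plate 90 (x) x 80 (y) x 8 with four fixed white-capped jars (tops at 71); above them on a strut the grey grip bar, 44 long (x), 14 thick (y), from 92 to 122 over the underside. x points along the tongue. 0.35 to 0.65 kg.
- carrier_hole (a point): Centre of the hole at the underside of the carrier's tongue, 83 along the carrier's x from its middle. Tongue 8 thick, 44 wide, from the plate's edge (x = 45) to x = 105; hole 24 x 24. The other carrier has no tongue.
- stray_mid (a point): Middle (35 over its underside) of the stray white jar that stands on the mixer's bed between the rails, in the way: 42 across, 70 high with its cap, 0.08 kg.
- plunger_top (a point): Middle of the top of the plunger's flat steel press bar, 20 wide (mixer x), 104 long (mixer y), at z = 115 when up; the pin, 12 across, is straight below. Two ears, one on each side of the bar, reach to 20 from its middle line, at 14 to 45 along +y, tops 6 below the bar's top. Axes as the mixer's.
- plunger (a joint): How far the plunger is pushed down, 0 (up) to 0.022 m (bottom). It needs about 4 N at the top, 13 N at the bottom; if solid metal of the tongue is under the pin it stops at about 0.010. Held by the keeper it stays at about 0.017.
- keeper_push (a point): Middle of the rear (-y) face of the keeper's crossbar. Keeper: dark bridge astride the press bar; crossbar 52 (x), 10 thick, z 118 to 130; legs 23 either side, with inner flanges (to 11.5 from the middle, z 92 to 104) that go over the ears. Rear faces flush, 4 to -y of the bar's middle when open. Fingertips pressing the bar behind it can slide along +y and push it.
- keeper (a joint): How far the keeper is slid along the mixer's +y, 0 (open) to 0.026 m (shut); friction about 1.5 N. The ears block it after 4 mm unless the plunger is pushed down past 0.017.
- plain_grip (a point): Bystander, the other jar carrier: the same plate, jars and grip as the wanted one but without a tongue, 122 high in all; point on its grip, 107 above its underside.
- amber_mid (a point): Bystander, brown glass bottle, 48 across, 115 high, beside the mixer; point at half height.
- brown_mid (a point): Bystander, brown glass bottle, 52 across, 105 high; point at half height.
- flask_mid (a point): Bystander, white plastic bottle, 54 across, 120 high; point at half height.
- jar_a_mid (a point): Bystander, loose white jar, 42 across, 70 high, beside the carrier; point at half height.
- jar_b_mid (a point): Bystander, loose white jar, 42 across, 70 high; point at half height.
- jar_c_mid (a point): Bystander, loose white jar, 42 across, 70 high; point at half height.
- caps_mid (a point): Bystander, empty grey plastic tray, 70 x 60 x 35 high; point at half height.
There are look-alikes about, which are no part of the job. What is shaped like the part that bears stray_mid but yellow is not meant. Leave any red look-alike of the part that bears carrier_grip alone.

How it is judged:
On the way, in this order (a step that is already met when the one before it is completed fails the run):
1. the stray jar stands upright on the table (height (world z) of stray_mid below 0.045 m and angle between stray_mid's own z axis and vertical below 0.1 rad), for 0.1 s.
2. the carrier stands docked on the bed, hole under the pin, the plunger still up (horizontal distance between carrier_hole and pin_axis below 0.008 m and z of carrier_hole in the frame of pin_axis below 0.004 m and angle between the x axis of carrier_grip and the x axis of mixer, either way round below 0.12 rad and angle between carrier_grip's own z axis and vertical below 0.06 rad and value of joint plunger below 0.006 m), for 0.1 s.
3. the plunger is pushed down, its pin through the tongue's hole (horizontal distance between carrier_hole and pin_axis below 0.008 m and z of carrier_hole in the frame of pin_axis below 0.004 m and angle between the x axis of carrier_grip and the x axis of mixer, either way round below 0.12 rad and angle between carrier_grip's own z axis and vertical below 0.06 rad and value of joint plunger above 0.0145 m).
4. the keeper is slid over the ears of the plunger (all of step 3 and value of joint keeper above 0.018 m), for 0.1 s.
At the end, for the whole second after the job is handed in: Stray jar upright (0.1 rad) on the table, its middle below 45 mm. Carrier docked: hole within 8 mm of the pin's axis, underside within 4 mm of the bed, in line within 0.12 rad, upright within 0.06 rad. Plunger down over 14.5 mm, trapped by the keeper, which is shut over 18 of its 26 mm (all of step 1 and all of step 4); the robot touches nothing.
It fails at once if the carrier is tipped over (more than 0.5 rad) (angle between carrier_grip's own z axis and vertical above 0.5 rad).
It fails at once if a bystander is shifted or knocked over (its middle moved more than 30 mm) (distance of any of plain_grip, amber_mid, brown_mid, flask_mid, jar_a_mid, jar_b_mid, jar_c_mid, caps_mid from where it was at the start of the episode above 0.03 m).
It also fails if it takes over 72 s, if anything falls off the work surface, if the arm or the gripper's body presses on something with over 40 N, if the wrist force passes 120 N, or if a joint passes its speed limit or range.

## Robot

A 6-joint arm with a two-finger parallel gripper is mounted at the origin on the work surface. World frame = base frame: x ahead of the robot, y to its left, z up, the work surface at z = 0. Lengths are in m, angles in rad, forces in N, time in s.
With the tool pointing down it reaches from about 0.35 to 0.975 m from the base axis. Payload 4.9 kg.
Tool frame: the origin (TCP) lies at the very end of the fingers, on their centre line; the grasp point (between the pads) lies 19 mm behind it; x points along the fingers, y is the direction in which the jaws open and shut, and the axes are right-handed (so a half turn about x gives the same grasp; the last joint's range is limited). The gripper opens to 85 mm and grips with 20 to 120 N. Pads are 22 mm wide; open, the fingers measure 114 mm over their backs; the gripper's body (76 mm by 85 mm) begins 54 mm behind the grasp point. The pads swing forward as they close: fully open they stand 13 mm farther back than shut.
Start: joints at [-1.311, 0.053, 1.613, -0, 1.476, -0.119], TCP at [0.231, -0.581, 0.192] pointing down, gripper open.
Joint ranges: [-3.01, 3.01], [-1.01, 2.22], [0.06, 2.58], [-1.02, 4.17], [0.09, 2.62], [-3.14, 3.14]. Speed limits (rad/s): [2.57, 2.57, 3.14, 3.14, 3.14, 3.14].

## Interface

Orientations are given as a rotation vector (axis times angle).
In Python, from station import ctrl, get_image, calibration, finish_job, search_frame, cut_out, mark_of gives the robot as it stands. The module is installed in compiled form; this text tells all that it offers.
- The arm moves only by the tool arm_command, never from a script. Its argument "plan" is a list that holds one entry, the list of rows, each a list of 7 numbers: the shift along the tool's x, y, z in m, then the turn, a rotation vector about the tool's x, y, z in degrees, then the finger opening in m, from 0 to 0.0854. A call has 1 to 20 rows; each row shifts and turns the pose as measured when the row begins, along the tool's axes as they then stand; what a row does not reach is not made up. A row lasts 1/12 s, in which the tool goes at most 41.7 mm and 7.16 degrees, less where a joint would pass 70% of its speed; a pose out of reach is approached as far as the arm can. A call with a gripper value outside its range is refused whole. The fingers move at their own pace and stop on an object; "squeeze" is the grip in N (left out, the last holds). Time passes only in rows, so rows that do not move let the fingers close. It gives the time, the measured TCP pose, the force and the opening at its end, in the units of the state.
- ctrl.get_obs(): the state, without advancing time (a new reading comes with each control period).
- get_image(name): name is "scene" or "side" or "wrist"; returns the picture (400x640x3 uint8, red, green, blue); there is no depth.
- calibration(name): a dict with "fx", "fy", "cx", "cy" (pixels), "k1" (the pictures are not rectified: a ray, as slopes to the right and down, at radius r is drawn at 1 + k1 r^2 times it, then the intrinsics apply), "cam_to_world" (4x4, takes a point from camera to world coordinates); the wrist camera has in their place "hand_eye" (4x4, takes a point from camera to tool coordinates, whose origin is the TCP and whose axes are the tool frame's). Camera axes: x right, y down, z forward; pixel columns grow to the right and rows downward; lengths in m; the calibration is good to about 2 mm. A picture is of the moment at which its call begins: read the wrist's pose just before it. calibration takes no time and is no camera call.
- finish_job(): hands the job in, once; it reports no verdict.
Trained networks look in the newest picture that a camera, given by its name, has taken for a name from the list of things; names that differ only in an ending like _2 or _b are one class to them, and where a whole thing is asked for, a point or a joint stands for the part that bears it (a point fixed in the world has none). Each returns a list of dicts, best first, with "conf" (0 to 1); they miss things now and then, are a little off and sometimes report something else, mostly with a low value. They report only what shows in the picture. A call takes as long as a camera call. They do not tell look-alikes from the thing itself.
- search_frame(camera, thing): "at" ([x, y, z] in m, in the coordinates of the camera as it stood for that picture, good to about 4 mm: the middle of the surface that is visible of it).
- cut_out(camera, thing): "mask" (400x640 bool, what is visible of it).
- mark_of(camera, thing): "at" ([x, y, z] in m, in the coordinates of the camera as it stood for that picture, good to about 4 mm: a listed point, or the origin of a listed thing).
The state is a dict: "t": time; "q": joint angles; "dq": joint speeds; "effort": joint torques, N m; "tool_pos": TCP position; "tool_rot": TCP orientation; "contact_force": force on the tool from outside, world axes, zero at the start; "wrist_torque": the same for the moment, N m; "opening": finger opening in m.
Only numpy, scipy, OpenCV 4.12 (cv2) and the standard library are available. Lean on these libraries where they do the work, as an engineer would, in place of code of your own. Each camera call takes 0.05 s, during which the arm holds its last target. There are 200 camera calls.

## Working session

There is one attempt and no reset: what is moved stays moved. The work goes in short steps, Python scripts to look and compute and a tool call to move; the robot and the scene stay as the last step left them, time stands still between calls to the robot, and variables do not carry over. Pictures are saved under pics/ and viewed, about 8 in all and at most 12, crops included, and the job is handed in when it is done.

Besides the shell and the picture viewer there is one more tool, called after ">>>" as name(argument=value, ...), one argument or row to a line, values as JSON. arm_command: Moves the arm, as the interface text tells. Its arguments: {"type":"object","properties":{"plan":{"type":"array","items":{"type":"array","items":{"type":"array","items":{"type":"number"}}}},"squeeze":{"type":"number"}},"required":["plan"]}

```bash
mkdir -p pics; cat > h.py <<'E'
import numpy as np, cv2
from scipy.spatial.transform import Rotation as R
from station import *
def T_cam(c):
    k=calibration(c)
    if c!='wrist': return np.array(k['cam_to_world'])
    o=ctrl.get_obs(); T=np.eye(4); T[:3,:3]=R.from_rotvec(o['tool_rot']).as_matrix(); T[:3,3]=o['tool_pos']
    return T@np.array(k['hand_eye'])
def snap(c,name):
    T=T_cam(c); im=get_image(c); cv2.imwrite(f'pics/{name}.png',im[...,::-1]); return T,im
def w(T,p): return (T@np.append(p,1))[:3]
def pix(c,T,P):
    k=calibration(c); q=np.linalg.inv(T)@np.append(P,1); s=q[:2]/q[2]; s=s*(1+k['k1']*(s@s))
    return np.array([k['fx']*s[0]+k['cx'],k['fy']*s[1]+k['cy']])
def ray(c,T,uv,z):
    "world point at height z on pixel ray"
    k=calibration(c); s0=np.array([(uv[0]-k['cx'])/k['fx'],(uv[1]-k['cy'])/k['fy']]); s=s0.copy()
    for _ in range(20): s=s0/(1+k['k1']*(s@s))
    d=T[:3,:3]@np.append(s,1); o=T[:3,3]; return o+d*(z-o[2])/d[2]
E
python3 - <<'E'
from h import *
for c in ['scene','side']:
    T,im=snap(c,c+'0')
    print(c,T[:3,3].round(3))
    for n in ['mixer','home','pin_axis','carrier_grip','carrier_hole','stray_mid','plunger_top','keeper_push','plain_grip','amber_mid','brown_mid','flask_mid','jar_a_mid','caps_mid']:
        for d in mark_of(c,n)[:5]:
            if d['conf']>.2: P=w(T,d['at']); print(n,round(d['conf'],2),P.round(3),pix(c,T,P).round())
print(ctrl.get_obs())
E
```

```text
scene [1.437 0.334 0.777]
mixer 0.79 [ 0.502  0.02  -0.002] [320. 232.]
mixer 0.47 [ 0.767 -0.231  0.036] [209. 262.]
home 0.93 [0.507 0.02  0.031] [320. 224.]
pin_axis 0.74 [0.582 0.033 0.028] [316. 240.]
pin_axis 0.44 [0.765 0.171 0.059] [345. 284.]
carrier_grip 0.9 [ 0.519 -0.316  0.105] [222. 193.]
carrier_grip 0.76 [ 0.292 -0.299  0.102] [256. 163.]
carrier_hole 0.97 [ 0.6   -0.3    0.002] [220. 232.]
carrier_hole 0.61 [ 0.352 -0.359 -0.004] [239. 192.]
stray_mid 0.5 [0.459 0.02  0.069] [324. 207.]
stray_mid 0.48 [0.341 0.017 0.035] [333. 197.]
stray_mid 0.22 [ 0.519 -0.317  0.104] [222. 193.]
plunger_top 0.54 [0.589 0.034 0.115] [315. 219.]
keeper_push 0.67 [0.584 0.028 0.124] [314. 215.]
plain_grip 0.62 [0.48  0.303 0.103] [412. 216.]
plain_grip 0.53 [0.462 0.105 0.052] [349. 216.]
plain_grip 0.43 [0.588 0.032 0.114] [315. 219.]
amber_mid 0.84 [0.462 0.107 0.05 ] [349. 216.]
amber_mid 0.27 [0.504 0.018 0.001] [320. 231.]
amber_mid 0.26 [ 0.371 -0.14   0.053] [289. 190.]
brown_mid 0.62 [ 0.37  -0.145  0.05 ] [288. 191.]
flask_mid 0.84 [0.765 0.174 0.061] [346. 284.]
jar_a_mid 0
[... 1003 characters left out ...]
2] [353. 270.]
caps_mid 0.36 [0.508 0.02  0.032] [332. 217.]
{'t': 1.5, 'q': array([-1.31100156e+00,  5.26946563e-02,  1.61289549e+00, -6.75331162e-05,
        1.47601510e+00, -1.18996034e-01]), 'dq': array([-0.00075103,  0.0016528 , -0.00061026, -0.00123249,  0.00056399,
        0.00031899]), 'effort': array([-4.90168998e-05, -3.93671572e+01, -3.70450544e+01, -9.68706945e-05,
        7.03882815e-04, -1.11938448e-05]), 'tool_pos': array([ 0.23109973, -0.58067881,  0.19240959]), 'tool_rot': array([ 2.0141262 ,  0.38612185, -2.01426556]), 'contact_force': array([ 0.00254649,  0.60842879, -0.97312992]), 'wrist_torque': array([0.00897424, 0.02279841, 0.00429098]), 'opening': 0.08528187435708323}
```

```bash
python3 - <<'E'
import cv2
a=cv2.imread('pics/scene0.png')[120:340,150:470]; b=cv2.imread('pics/side0.png')[110:320,190:480]
cv2.imwrite('pics/a.png',cv2.resize(a,(800,550),interpolation=cv2.INTER_CUBIC)); cv2.imwrite('pics/b.png',cv2.resize(b,(800,579),interpolation=cv2.INTER_CUBIC))
E
```

```text
(no output)
```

View pics/a.png

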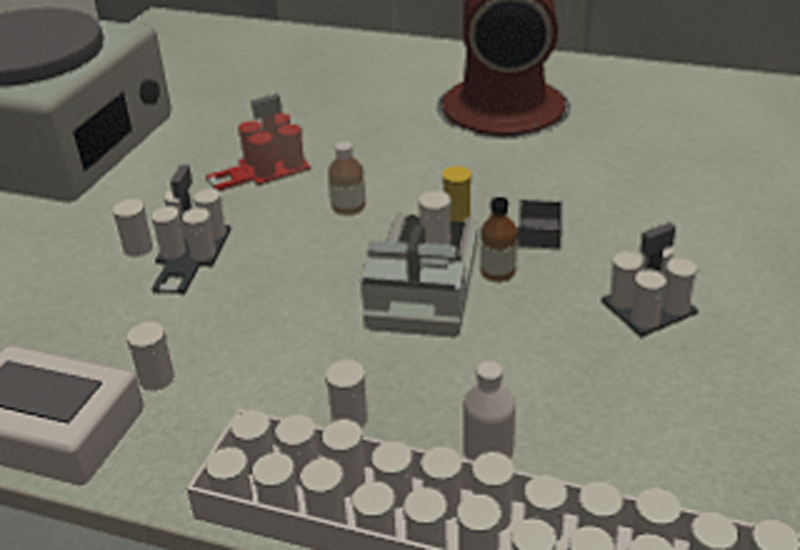

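View pics/b.png

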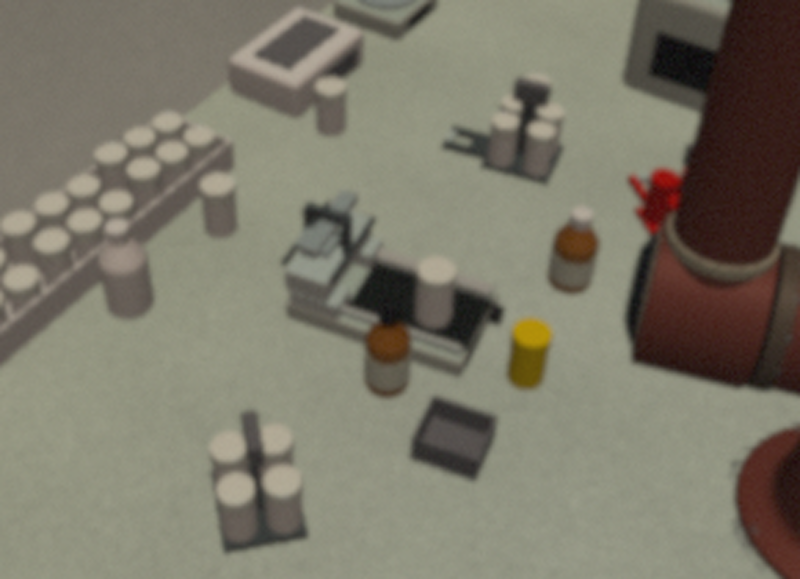

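The scene camera shows the wanted dark carrier at about (180,220) in the crop, tongue facing the viewer. The red look-alike is at (270,145) and the yellow jar at (457,195). The white stray jar stands on the bed at (435,215), with the amber bottle beside it at (498,240). The side view agrees. Next I move the wrist camera over the mixer.

```bash
cat >> h.py <<'E'
def pose():
    o=ctrl.get_obs(); return np.array(o['tool_pos']),R.from_rotvec(o['tool_rot'])
def tgt(yaw):
    "tool pointing down, jaw (y) along world heading yaw"
    x=np.array([0,0,-1.]); y=np.array([np.cos(yaw),np.sin(yaw),0]); return R.from_matrix(np.c_[x,y,np.cross(x,y)])
def rel(P,yaw):
    "turn (deg, tool axes) to do first, then shift in the TURNED tool's axes, mm"
    p,r=pose(); t=tgt(yaw); print('turn',np.degrees((r.inv()*t).as_rotvec()).round(2),'then shift mm',(t.inv().apply(np.array(P)-p)*1e3).round(1))
def st():
    o=ctrl.get_obs(); m=R.from_rotvec(o['tool_rot']).as_matrix()
    print('t',round(o['t'],2),'pos',o['tool_pos'].round(4),'jaw yaw',np.arctan2(m[1,1],m[0,1]).round(4),'down',m[:,0].round(3),'F',o['contact_force'].round(1),'open',round(o['opening'],4),'q',o['q'].round(2))
E
python3 - <<'E'
from h import *
st(); print(np.array(calibration('wrist')['hand_eye']).round(3))
for y in (.17,.17+np.pi/2,.17-np.pi/2,.17+np.pi): rel([.40,0.0,.30],y)
E
```

```text
t 1.5 pos [ 0.2311 -0.5807  0.1924] jaw yaw -1.192 down [-0. -0. -1.] F [ 0.   0.6 -1. ] open 0.0853 q [-1.31  0.05  1.61 -0.    1.48 -0.12]
[[ 0.    -0.26   0.965 -0.182]
 [ 1.    -0.    -0.    -0.   ]
 [ 0.     0.965  0.26  -0.065]
 [ 0.     0.     0.     1.   ]]
turn [-78.04   0.     0.  ] then shift mm [-107.6  264.7 -543.7]
turn [-1.6804e+02 -0.0000e+00  1.0000e-02] then shift mm [-107.6  543.7  264.7]
turn [11.96  0.    0.  ] then shift mm [-107.6 -543.7 -264.7]
turn [101.96   0.    -0.  ] then shift mm [-107.6 -264.7  543.7]
```

>>> arm_command(
  plan=[
    [[-0.01,0,0,-7.1,0,0,0.085],[-0.01,0,0,-7.1,0,0,0.085],[-0.01,0,0,-7.1,0,0,0.085],[-0.01,0,0,-7.1,0,0,0.085],[-0.01,0,0,-7.1,0,0,0.085],[-0.01,0,0,-7.1,0,0,0.085],[-0.01,0,0,-7.1,0,0,0.085],[-0.01,0,0,-7.1,0,0,0.085],[-0.01,0,0,-7.1,0,0,0.085],[-0.01,0,0,-7.1,0,0,0.085],[-0.01,0,0,-7.1,0,0,0.085]],
  ],
)

```text
t: 2.42
tool_pos: [0.2306, -0.5788, 0.3027]
tool_rot: [1.074, 1.299, -1.067]
contact_force: [0.1, -0.3, 0.9]
opening: 0.0851
```

>>> arm_command(
  plan=[
    [[0,0.0215,-0.032,0,0,0,0.085],[0,0.0215,-0.032,0,0,0,0.085],[0,0.0215,-0.032,0,0,0,0.085],[0,0.0215,-0.032,0,0,0,0.085],[0,0.0215,-0.032,0,0,0,0.085],[0,0.0215,-0.032,0,0,0,0.085],[0,0.0215,-0.032,0,0,0,0.085],[0,0.0215,-0.032,0,0,0,0.085],[0,0.0215,-0.032,0,0,0,0.085],[0,0.0215,-0.032,0,0,0,0.085],[0,0.0215,-0.032,0,0,0,0.085],[0,0.0215,-0.032,0,0,0,0.085],[0,0.0215,-0.032,0,0,0,0.085],[0,0.0215,-0.032,0,0,0,0.085],[0,0.0215,-0.032,0,0,0,0.085],[0,0.0215,-0.032,0,0,0,0.085],[0,0.0215,-0.032,0,0,0,0.085],[0,0,0,0,0,0,0.085]],
  ],
)

```text
t: 3.92
tool_pos: [0.4954, 0.0497, 0.3088]
tool_rot: [1.076, 1.284, -1.065]
contact_force: [-0.7, 0.1, 0.8]
opening: 0.0852
```

```bash
cat > look.py <<'E'
from h import *
import sys
st(); T,im=snap('wrist',sys.argv[1])
for n in sys.argv[2:]:
    for d in mark_of('wrist',n)[:3]:
        if d['conf']>.2: P=w(T,d['at']); print(n,round(d['conf'],2),P.round(4),pix('wrist',T,P).round())
E
python3 look.py w1 mixer home pin_axis stray_mid plunger_top keeper_push
```

```text
t 3.92 pos [0.4954 0.0497 0.3088] jaw yaw 0.1852 down [ 0.01   0.001 -1.   ] F [-0.7  0.1  0.8] open 0.0852 q [-0.05 -0.3   1.75  0.    1.69 -0.24]
mixer 0.73 [0.3596 0.1399 0.0191] [244.  96.]
mixer 0.7 [ 0.5055  0.0164 -0.0016] [324. 190.]
home 0.56 [0.5071 0.0222 0.0299] [326. 190.]
home 0.53 [0.7654 0.1693 0.0585] [519. 129.]
stray_mid 0.63 [0.4586 0.0189 0.0635] [293. 191.]
stray_mid 0.56 [0.3436 0.0117 0.0376] [221. 179.]
plunger_top 0.79 [0.59   0.0316 0.1172] [390. 208.]
keeper_push 0.88 [0.5887 0.027  0.1254] [390. 213.]
```

View pics/w1.png

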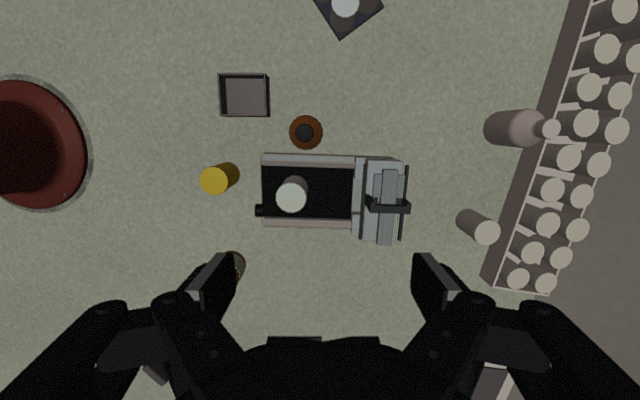

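The wrist picture shows the mixer square to the jaws, with the stray jar's cap at (292,196) and the press bar from (389,172) to (384,243). I'll enlarge it to get the mixer's heading.

```bash
python3 - <<'E'
import cv2
b=cv2.imread('pics/w1.png')[140:260,240:420]
cv2.imwrite('pics/w1c.png',cv2.resize(b,(792,528),interpolation=cv2.INTER_CUBIC))
E
```

```text
(no output)
```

View pics/w1c.png

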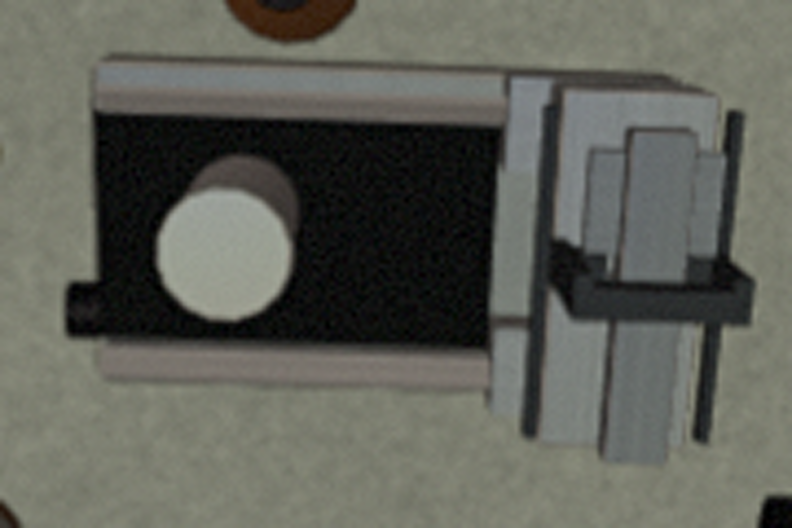

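```bash
python3 - <<'E'
from h import *
T=T_cam('wrist')
f=lambda u,v,z: ray('wrist',T,(240+u/4.4,140+v/4.4),z)
far=(f(627,130,.115)+f(692,130,.115))/2; near=(f(602,460,.115)+f(666,463,.115))/2
d=far-near; print('bar',far,near,(far+near)/2,np.linalg.norm(d),'yaw',np.arctan2(d[1],d[0])-np.pi/2)
j=f(225,255,.1); print('jar',j)
a,b=f(97,112,.038),f(503,127,.038); print(a,b,np.arctan2(*(b-a)[1::-1]),np.linalg.norm(b-a))
a,b=f(105,335,.038),f(490,347,.038); print(a,b,np.arctan2(*(b-a)[1::-1]))
rel([j[0],j[1],.055],0.16)
E
```

```text
bar [0.57721873 0.07258033 0.115     ] [ 0.59351438 -0.02949617  0.115     ] [0.58536655 0.02154208 0.115     ] 0.10336904939101192 yaw 0.15830577727070527
jar [0.45772716 0.01016234 0.1       ]
[0.40288029 0.03742027 0.038     ] [0.54283401 0.05665872 0.038     ] 0.13660683689230915 0.14126982165021573
[ 0.41562907 -0.04242756  0.038     ] [ 0.55437423 -0.0228782   0.038     ] 0.13997973135899136
turn [ 0.89  0.22 -0.55] then shift mm [254.2 -41.2  26.5]
```

```bash
sed -i "s/cv2.imwrite(f'pics/np.save(f'pics\/{name}.npy',T); cv2.imwrite(f'pics/" h.py; sed -n 9,11p h.py; python3 - <<'E'
from h import *
st()
T,im=snap('wrist','w2'); T0=T
for n in ['home','stray_mid','plunger_top','keeper_push']:
    for d in mark_of('wrist',n)[:1]: print(n,d['conf'],w(T,d['at']).round(4))
# shift between w1 and w2
a=cv2.cvtColor(cv2.imread('pics/w1.png'),6)[140:260,240:420];b=cv2.cvtColor(im,7)[140:260,240:420]
print(cv2.phaseCorrelate(np.float32(a),np.float32(b)))
E
```

```text
def snap(c,name):
    T=T_cam(c); im=get_image(c); np.save(f'pics/{name}.npy',T); cv2.imwrite(f'pics/{name}.png',im[...,::-1]); return T,im
def w(T,p): return (T@np.append(p,1))[:3]
t 4.27 pos [0.4942 0.0429 0.3092] jaw yaw 0.1756 down [ 0.01  -0.002 -1.   ] F [ 0.6  0.4 -0.2] open 0.085 q [-0.06 -0.31  1.75 -0.    1.69 -0.24]
home 0.78 [0.5078 0.0172 0.0276]
stray_mid 0.86 [0.342  0.0102 0.0384]
plunger_top 0.93 [0.5903 0.0307 0.1175]
keeper_push 0.92 [0.5892 0.0262 0.1234]
((1.893661081261655, -4.912528720241241), 0.8385663715998332)
```

```bash
cat > bar.py <<'E'
from h import *
T=np.load('pics/w2.npy')
f=lambda u,v,z: ray('wrist',T,(240+u/4.4+1.9,140+v/4.4-4.9),z)
far=(f(627,130,.115)+f(692,130,.115))/2; near=(f(602,460,.115)+f(666,463,.115))/2
d=far-near; print('bar mid',((far+near)/2).round(4),np.linalg.norm(d).round(4),'yaw',np.arctan2(d[1],d[0])-np.pi/2)
j=f(225,255,.1); print('jar',j.round(4))
a,b=f(97,112,.038),f(503,127,.038); print(a,b,np.arctan2(*(b-a)[1::-1]),np.linalg.norm(b-a))
a,b=f(105,335,.038),f(490,347,.038); print(a,b,np.arctan2(*(b-a)[1::-1]))
E
python3 bar.py; python3 - <<'E'
from h import *
rel([.459,.0175,.055],.14); st()
E
```

```text
bar mid [0.5863 0.0285 0.115 ] 0.1025 yaw 0.15933545907223556
jar [0.4593 0.0173 0.1   ]
[0.40480913 0.04531478 0.038     ] [0.54419048 0.06452126 0.038     ] 0.1369356598491128 0.14069843668118395
[ 0.41761337 -0.03381528  0.038     ] [ 0.55573105 -0.01432022  0.038     ] 0.14022187942089226
turn [ 2.1   0.21 -0.56] then shift mm [254.2 -38.6  20.9]
t 4.52 pos [0.4943 0.0436 0.3092] jaw yaw 0.1767 down [ 0.01  -0.002 -1.   ] F [ 0.1 -0.1 -0.4] open 0.0846 q [-0.06 -0.31  1.75 -0.    1.69 -0.24]
```

>>> arm_command(
  plan=[
    [[0.03,-0.019,0.01,2.1,0.2,-0.5,0.085],[0.04,-0.019,0.01,0,0,0,0.085],[0.04,0,0,0,0,0,0.085],[0.03,0,0,0,0,0,0.085],[0,0,0,0,0,0,0.085],[0,0,0,0,0,0,0.085],[0,0,0,0,0,0,0.085]],
  ],
)

```text
t: 5.1
tool_pos: [0.4615, 0.015, 0.169]
tool_rot: [1.113, 1.262, -1.103]
contact_force: [-0.3, 0.3, 1.0]
opening: 0.0851
```

```bash
python3 - <<'E'
from h import *
st(); rel([.459,.0175,.055],.142)
E
```

```text
t 5.1 pos [0.4615 0.015  0.169 ] jaw yaw 0.1353 down [ 0.01  -0.001 -1.   ] F [-0.3  0.3  1. ] open 0.0851 q [-0.13 -0.35  2.01  0.    1.47 -0.26]
turn [-0.39  0.12 -0.54] then shift mm [114.   -2.1  -2.9]
```

>>> arm_command(
  plan=[
    [[0.03,-0.002,-0.003,-0.4,0.1,-0.5,0.085],[0.03,0,0,0,0,0,0.085],[0.03,0,0,0,0,0,0.085],[0.022,0,0,0,0,0,0.085],[0,0,0,0,0,0,0.035],[0,0,0,0,0,0,0.035],[0,0,0,0,0,0,0.035],[0,0,0,0,0,0,0.035],[0,0,0,0,0,0,0.035],[0,0,0,0,0,0,0.035],[0,0,0,0,0,0,0.035],[0,0,0,0,0,0,0.035]],
  ],
  squeeze=25,
)

```text
t: 6.1
tool_pos: [0.4833, 0.0157, 0.0852]
tool_rot: [1.119, 1.231, -1.072]
contact_force: [0.4, -0.3, -1.1]
opening: 0.035
```

```bash
python3 - <<'E'
from h import *
st(); rel([.66,-.12,.17],.142)
E
```

```text
t 6.1 pos [0.4833 0.0157 0.0852] jaw yaw 0.1446 down [ 0.05  -0.006 -0.999] F [ 0.4 -0.3 -1.1] open 0.035 q [-0.12 -0.24  2.07  0.    1.26 -0.27]
turn [ 0.13  0.74 -2.76] then shift mm [-84.8 155.7 159.3]
```

```bash
python3 - <<'E'
from h import *
st(); T,a=snap('side','s1'); T,b=snap('wrist','w3'); st()
o=np.hstack([cv2.resize(a[150:290,270:450],(514,400)),cv2.resize(b[100:300,220:420],(400,400))])[...,::-1]
cv2.imwrite('pics/c3.png',cv2.resize(o,(800,350)))
E
```

```text
t 6.1 pos [0.4833 0.0157 0.0852] jaw yaw 0.1446 down [ 0.05  -0.006 -0.999] F [ 0.4 -0.3 -1.1] open 0.035 q [-0.12 -0.24  2.07  0.    1.26 -0.27]
t 6.2 pos [0.4831 0.0157 0.0849] jaw yaw 0.1445 down [ 0.049 -0.006 -0.999] F [ 0.1 -0.1 -0.1] open 0.0348 q [-0.12 -0.24  2.07  0.    1.26 -0.27]
```

View pics/c3.png

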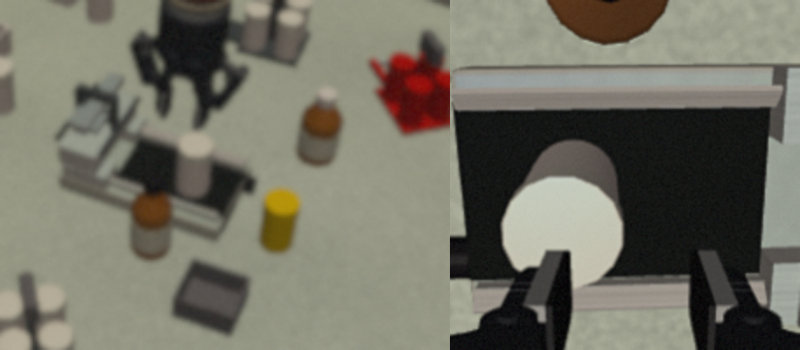

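```bash
python3 - <<'E'
from h import *
T=T_cam('side'); p,r=pose()
print('tcp in side',pix('side',T,p),'jar top net',pix('side',T,[.459,.0175,.1]),pix('side',T,[.459,.0175,.03]))
T=np.load('pics/w3.npy'); print('tcp in wrist',pix('wrist',T,p), 'jar top',pix('wrist',T,[.459,.0175,.1]))
print('wrist jar top px (276,216) ->',ray('wrist',T,(220+562-450 if 0 else 220+(562-450)/1.75, 100+232/1.75),.1))
for n in ['stray_mid','home','plunger_top']:
    for d in mark_of('wrist',n)[:2]: print(n,round(d['conf'],2),w(T,d['at']).round(4))
E
```

```text
tcp in side [341.1590854  206.58623094] jar top net [348.19701552 206.47621527] [346.82314189 223.05203167]
tcp in wrist [323.52802765 232.91015198] jar top [285.27330364 234.21634087]
wrist jar top px (276,216) -> [0.45813689 0.0184433  0.1       ]
stray_mid 0.67 [0.3387 0.0092 0.0412]
stray_mid 0.59 [0.4576 0.0163 0.0621]
home 0.94 [0.5064 0.0214 0.0294]
plunger_top 0.86 [0.5878 0.0331 0.1167]
```

>>> arm_command(
  plan=[
    [[-0.02,0,0,0,0,0,0.035],[-0.02,0,0,0,0,0,0.035],[-0.01,0,0,0,0,0,0.085],[0,-0.01,0,0,0.7,-2.7,0.085],[0,-0.007,0,0,0,0,0.085],[0,-0.007,0,0,0,0,0.085],[0,0,0,0,0,0,0.085],[0,0,0,0,0,0,0.085],[0,0,0,0,0,0,0.085]],
  ],
)

```text
t: 7.1
tool_pos: [0.4519, 0.0128, 0.1315]
tool_rot: [1.1, 1.28, -1.107]
contact_force: [0.4, 0.2, 0.9]
opening: 0.085
```

```bash
python3 - <<'E'
from h import *
st(); rel([.4585,.0175,.055],.142)
E
```

```text
t 7.1 pos [0.4519 0.0128 0.1315] jaw yaw 0.1441 down [-0.007  0.001 -1.   ] F [0.4 0.2 0.9] open 0.085 q [-0.14 -0.33  2.06 -0.    1.42 -0.28]
turn [ 0.12 -0.09  0.41] then shift mm [76.5  7.2 -3.7]
```

>>> arm_command(
  plan=[
    [[0,0.007,-0.004,0,0,0.4,0.085],[0.015,0,0,0,0,0,0.085],[0.015,0,0,0,0,0,0.085],[0.015,0,0,0,0,0,0.085],[0.015,0,0,0,0,0,0.085],[0.01,0,0,0,0,0,0.085],[0.005,0,0,0,0,0,0.085],[0,0,0,0,0,0,0.085],[0,0,0,0,0,0,0.085]],
  ],
)

```text
t: 7.85
tool_pos: [0.4619, 0.0206, 0.0528]
tool_rot: [1.106, 1.272, -1.097]
contact_force: [-0.0, -0.3, 0.8]
opening: 0.0851
```

```bash
python3 - <<'E'
from h import *
st(); rel([.4585,.0175,.055],.142)
E
```

```text
t 7.85 pos [0.4619 0.0206 0.0528] jaw yaw 0.1446 down [ 0.005  0.003 -1.   ] F [-0.  -0.3  0.8] open 0.0851 q [-0.12 -0.22  2.11  0.    1.25 -0.26]
turn [ 0.15 -0.12 -0.33] then shift mm [-2.2 -3.8  2.6]
```

>>> arm_command(
  plan=[
    [[-0.002,-0.003,0.003,0,0,-0.3,0.085],[0,0,0,0,0,0,0.035],[0,0,0,0,0,0,0.035],[0,0,0,0,0,0,0.035],[0,0,0,0,0,0,0.035],[0,0,0,0,0,0,0.035],[0,0,0,0,0,0,0.035],[0,0,0,0,0,0,0.035],[-0.005,0,0,0,0,0,0.035],[-0.015,0,0,0,0,0,0.035],[-0.025,0,0,0,0,0,0.035],[-0.025,0,0,0,0,0,0.035],[-0.025,0,0,0,0,0,0.035],[-0.015,0,0,0,0,0,0.035],[-0.005,0,0,0,0,0,0.035],[0,0,0,0,0,0,0.035]],
  ],
  squeeze=25,
)

```text
t: 9.18
tool_pos: [0.4597, 0.0165, 0.1796]
tool_rot: [1.105, 1.272, -1.099]
contact_force: [0.5, 0.1, 0.0]
opening: 0.0349
```

```bash
python3 - <<'E'
from h import *
st(); rel([.66,-.12,.16],.142)
T=T_cam('side')
get_image('side')
for n in ['stray_mid']:
    for d in mark_of('side',n)[:3]: print(n,round(d['conf'],2),w(T,d['at']).round(4))
E
```

```text
t 9.18 pos [0.4597 0.0165 0.1796] jaw yaw 0.1443 down [ 0.004  0.002 -1.   ] F [0.5 0.1 0. ] open 0.0349 q [-0.13 -0.36  2.    0.    1.49 -0.27]
turn [ 0.13 -0.07 -0.22] then shift mm [ 19.6 179.  163.5]
stray_mid 0.88 [0.3449 0.0173 0.0279]
stray_mid 0.67 [0.4598 0.0206 0.058 ]
```

```bash
python3 - <<'E'
from h import *
T,a=snap('side','s2'); T2,b=snap('scene','c2'); p,_=pose()
for c,t in (('side',T),('scene',T2)): print(c,pix(c,t,p),pix(c,t,[.459,.0175,.1]),[ (round(d['conf'],2),w(t,d['at']).round(3)) for d in mark_of(c,'stray_mid')[:3]])
o=np.hstack([cv2.resize(a[150:260,290:400],(400,400)),cv2.resize(b[140:250,270:380],(400,400))])[...,::-1]
cv2.imwrite('pics/c4.png',o)
E
```

```text
side [350.2833811  186.77439143] [348.19701552 206.47621527] [(0.78, array([0.343, 0.017, 0.03 ])), (0.59, array([0.459, 0.018, 0.06 ]))]
scene [322.36113508 178.34308751] [323.0049034  198.85137718] [(0.68, array([0.343, 0.017, 0.038])), (0.6, array([0.763, 0.006, 0.033])), (0.5, array([0.455, 0.019, 0.065]))]
```

View pics/c4.png

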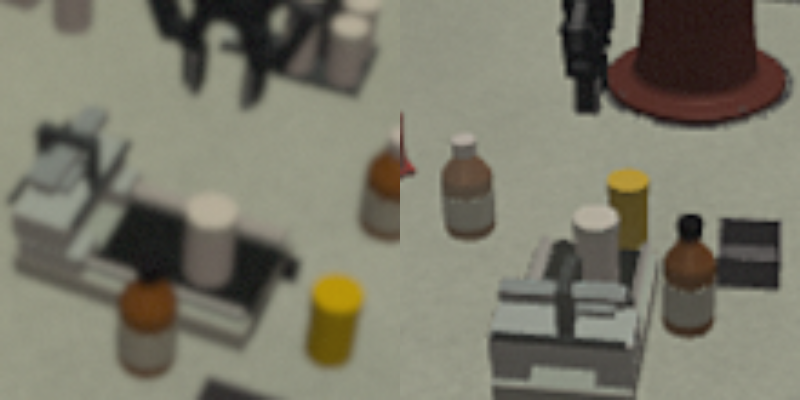

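```bash
python3 - <<'E'
from h import *
k=calibration('wrist'); print(k['fx'],k['cx'],k['cy'],k['k1']); print(k['fx']*.035/74,k['fx']*.085/177)
T,im=snap('wrist','w4'); p,r=pose()
for off in (0,.02,.04,.06): print(off,[pix('wrist',T,p+r.apply([-off,s*.0175,z])).round() for s in(-1,1) for z in (-.011,.011)])
cv2.imwrite('pics/c5.png',cv2.resize(im[150:350,200:440],(792,660))[:600,:,::-1])
st()
E
```

```text
296.1813867099693 322.7942273201796 208.0873795058572 -0.044640939724385126
0.14008579101147198 0.14223399926749938
0 [array([297., 217.]), array([298., 249.]), array([351., 217.]), array([351., 249.])]
0.02 [array([294., 227.]), array([295., 262.]), array([355., 227.]), array([354., 262.])]
0.04 [array([290., 240.]), array([292., 279.]), array([359., 240.]), array([357., 279.])]
0.06 [array([286., 256.]), array([287., 299.]), array([364., 256.]), array([362., 299.])]
t 9.53 pos [0.458  0.0167 0.1764] jaw yaw 0.1442 down [-0.002  0.002 -1.   ] F [-0.7 -0.2 -0. ] open 0.0349 q [-0.13 -0.35  2.    0.    1.49 -0.27]
```

View pics/c5.png

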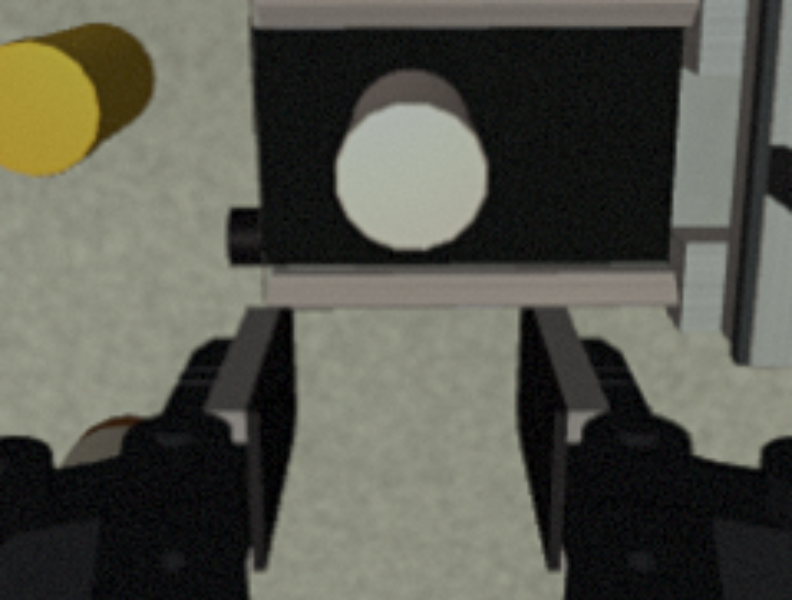

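The fingertips project onto the wrist picture about 43 mm behind the stated TCP, and both outside cameras agree. The pads therefore closed just above the jar. From here I allow for that offset and go about 43 mm lower.

>>> arm_command(
  plan=[
    [[0.01,0,0,0,0,0,0.085],[0.015,0,0,0,0,0,0.085],[0.015,0,0,0,0,0,0.085],[0.015,0,0,0,0,0,0.085],[0.015,0,0,0,0,0,0.085],[0.015,0,0,0,0,0,0.085],[0.01,0,0,0,0,0,0.085],[0.005,0,0,0,0,0,0.085],[0,0,0,0,0,0,0.085],[0,0,0,0,0,0,0.085]],
  ],
)

```text
t: 10.37
tool_pos: [0.453, 0.0175, 0.0625]
tool_rot: [1.1, 1.286, -1.109]
contact_force: [0.5, -0.7, 0.7]
opening: 0.0849
```

```bash
python3 - <<'E'
from h import *
st(); rel([.4585,.0175,.015],.142)
E
```

```text
t 10.37 pos [0.453  0.0175 0.0625] jaw yaw 0.1441 down [-0.012  0.004 -1.   ] F [ 0.5 -0.7  0.7] open 0.0849 q [-0.13 -0.25  2.11  0.    1.28 -0.27]
turn [ 0.12 -0.31  0.66] then shift mm [47.5  5.4  0.8]
```

>>> arm_command(
  plan=[
    [[0.01,0.005,0.001,0,-0.3,0.7,0.085],[0.012,0,0,0,0,0,0.085],[0.012,0,0,0,0,0,0.085],[0.008,0,0,0,0,0,0.085],[0.004,0,0,0,0,0,0.085],[0,0,0,0,0,0,0.085],[0,0,0,0,0,0,0.032],[0,0,0,0,0,0,0.032],[0,0,0,0,0,0,0.032],[0,0,0,0,0,0,0.032],[0,0,0,0,0,0,0.032],[0,0,0,0,0,0,0.032],[0,0,0,0,0,0,0.032],[0,0,0,0,0,0,0.032]],
  ],
  squeeze=25,
)

```text
t: 11.53
tool_pos: [0.4659, 0.0164, 0.0236]
tool_rot: [1.108, 1.259, -1.092]
contact_force: [-0.2, 0.2, -1.1]
opening: 0.0412
```

>>> arm_command(
  plan=[
    [[-0.008,0,0,0,0,0,0.032],[-0.015,0,0,0,0,0,0.032],[-0.02,0,0,0,0,0,0.032],[-0.02,0,0,0,0,0,0.032],[-0.02,0,0,0,0,0,0.032],[-0.015,0,0,0,0,0,0.032],[-0.01,0,0,0,0,0,0.032],[-0.005,0,0,0,0,0,0.032],[0,0,0,0,0,0,0.032]],
  ],
)

```text
t: 12.28
tool_pos: [0.462, 0.0169, 0.1435]
tool_rot: [1.107, 1.262, -1.093]
contact_force: [-0.4, -0.1, -1.2]
opening: 0.0414
```

```bash
python3 - <<'E'
from h import *
st(); rel([.66,-.12,.1],.142)
T,_=snap('side','s3'); T2,_=snap('scene','c3s')
for c,t in (('side',T),('scene',T2)): print([ (round(d['conf'],2),w(t,d['at']).round(3)) for d in mark_of(c,'stray_mid')[:3]])
E
```

```text
t 12.28 pos [0.462  0.0169 0.1435] jaw yaw 0.1443 down [ 0.014 -0.001 -1.   ] F [-0.4 -0.1 -1.2] open 0.0414 q [-0.12 -0.33  2.04  0.    1.42 -0.27]
turn [ 0.13  0.2  -0.79] then shift mm [ 43.5 176.6 163.5]
[(0.67, array([0.345, 0.015, 0.033])), (0.6, array([0.463, 0.02 , 0.183]))]
[(0.66, array([0.34 , 0.02 , 0.037])), (0.54, array([0.457, 0.024, 0.187])), (0.53, array([ 0.766, -0.23 ,  0.033]))]
```

>>> arm_command(
  plan=[
    [[0,0.004,0.012,0,0,0,0.032],[0,0.01,0.018,0,0,0,0.032],[0,0.018,0.018,0,0,0,0.032],[0,0.018,0.018,0,0,0,0.032],[0,0.018,0.018,0,0,0,0.032],[0,0.018,0.018,0,0,0,0.032],[0,0.018,0.018,0,0,0,0.032],[0,0.018,0.015,0,0,0,0.032],[0,0.018,0.01,0,0,0,0.032],[0,0.015,0.008,0,0,0,0.032],[0,0.01,0.005,0,0,0,0.032],[0,0.005,0,0,0,0,0.032],[0,0,0,0,0,0,0.032]],
  ],
)

```text
t: 13.57
tool_pos: [0.6536, -0.1299, 0.1192]
tool_rot: [1.099, 1.289, -1.114]
contact_force: [-0.1, -0.7, -0.5]
opening: 0.0416
```

```bash
python3 - <<'E'
from h import *
st(); p,_=pose(); rel([p[0],p[1],-.005],.142)
E
```

```text
t 13.57 pos [ 0.6536 -0.1299  0.1192] jaw yaw 0.1423 down [-0.017  0.003 -1.   ] F [-0.1 -0.7 -0.5] open 0.0416 q [-0.31  0.21  1.56 -0.    1.38 -0.45]
turn [ 0.01 -0.31  0.96] then shift mm [124.2   0.    0. ]
```

>>> arm_command(
  plan=[
    [[0.005,0,0,0,-0.3,1.7,0.032],[0.012,0,0,0,0,0,0.032],[0.016,0,0,0,0,0,0.032],[0.016,0,0,0,0,0,0.032],[0.016,0,0,0,0,0,0.032],[0.012,0,0,0,0,0,0.032],[0.008,0,0,0,0,0,0.032],[0.004,0,0,0,0,0,0.032],[0,0,0,0,0,0,0.032],[0,0,0,0,0,0,0.032]],
  ],
)

```text
t: 14.4
tool_pos: [0.6478, -0.1284, 0.0188]
tool_rot: [1.107, 1.275, -1.099]
contact_force: [-0.6, 0.1, -0.2]
opening: 0.0412
```

```bash
python3 - <<'E'
from h import *
st(); p,_=pose(); rel([p[0],p[1],-.006],.142)
E
```

```text
t 14.4 pos [ 0.6478 -0.1284  0.0188] jaw yaw 0.1436 down [ 0.002  0.004 -1.   ] F [-0.6  0.1 -0.2] open 0.0412 q [-0.31  0.29  1.65  0.    1.2  -0.46]
turn [ 0.09 -0.23 -0.13] then shift mm [24.8  0.   0. ]
```

>>> arm_command(
  plan=[
    [[0.006,0,0,0,-0.2,0.5,0.032],[0.008,0,0,0,0,0,0.032],[0.005,0,0,0,0,0,0.032],[0.003,0,0,0,0,0,0.032],[0.001,0,0,0,0,0,0.032],[0,0,0,0,0,0,0.032],[0,0,0,0,0,0,0.032]],
  ],
)

```text
t: 14.98
tool_pos: [0.6506, -0.1291, -0.0031]
tool_rot: [1.11, 1.26, -1.091]
contact_force: [-0.1, 0.1, -0.2]
opening: 0.0415
```

```bash
python3 - <<'E'
from h import *
st()
E
```

```text
t 14.98 pos [ 0.6506 -0.1291 -0.0031] jaw yaw 0.1437 down [ 0.017  0.    -1.   ] F [-0.1  0.1 -0.2] open 0.0415 q [-0.31  0.31  1.66  0.01  1.15 -0.46]
```

>>> arm_command(
  plan=[
    [[0.0015,0,0,0,0,0,0.032],[0.0015,0,0,0,0,0,0.032],[0.001,0,0,0,0,0,0.032],[0,0,0,0,0,0,0.032],[0,0,0,0,0,0,0.085],[0,0,0,0,0,0,0.085],[0,0,0,0,0,0,0.085],[0,0,0,0,0,0,0.085],[0,0,0,0,0,0,0.085],[-0.01,0,0,0,0,0,0.085],[-0.02,0,0,0,0,0,0.085],[-0.03,0,0,0,0,0,0.085],[-0.035,0,0,0,0,0,0.085],[-0.035,0,0,0,0,0,0.085],[-0.03,0,0,0,0,0,0.085],[-0.02,0,0,0,0,0,0.085],[-0.01,0,0,0,0,0,0.085],[0,0,0,0,0,0,0.085]],
  ],
)

```text
t: 16.48
tool_pos: [0.6468, -0.129, 0.1971]
tool_rot: [1.11, 1.259, -1.09]
contact_force: [0.4, -0.3, 1.0]
opening: 0.0853
```

```bash
python3 - <<'E'
from h import *
st(); rel([.53,-.314,.25],.20-np.pi/2)
T,_=snap('side','s4')
print([ (round(d['conf'],2),w(T,d['at']).round(3)) for d in mark_of('side','stray_mid')[:4]])
for c in ('side','scene'):
    t=T_cam(c); get_image(c); print([ (n,round(d['conf'],2),w(t,d['at']).round(4)) for n in('carrier_grip','carrier_hole') for d in mark_of(c,n)[:1]])
E
```

```text
t 16.48 pos [ 0.6468 -0.129   0.1971] jaw yaw 0.1437 down [ 0.019 -0.    -1.   ] F [ 0.4 -0.3  1. ] open 0.0853 q [-0.31  0.12  1.54  0.01  1.47 -0.46]
turn [86.77 -0.67 -1.  ] then shift mm [-52.9 158.1 151.2]
[(0.85, array([0.343, 0.017, 0.032]))]
[('carrier_grip', 0.84, array([ 0.5199, -0.3214,  0.104 ])), ('carrier_hole', 0.88, array([ 0.6038, -0.2977, -0.0024]))]
[('carrier_grip', 0.8, array([ 0.2931, -0.3011,  0.1019])), ('carrier_hole', 0.7, array([ 0.3523, -0.3561, -0.0029]))]
```

>>> arm_command(
  plan=[
    [[-0.004,0,0,6.8,0,0,0.085],[-0.004,0,0,6.8,0,0,0.085],[-0.004,0,0,6.8,0,0,0.085],[-0.004,0,0,6.8,0,0,0.085],[-0.004,0,0,6.8,0,0,0.085],[-0.004,0,0,6.8,0,0,0.085],[-0.004,0,0,6.8,0,0,0.085],[-0.004,0,0,6.8,0,0,0.085],[-0.004,0,0,6.8,0,0,0.085],[-0.004,0,0,6.8,0,0,0.085],[-0.004,0,0,6.8,0,0,0.085],[-0.004,0,0,6.8,0,0,0.085],[-0.004,0,0,3.5,-0.7,-1.0,0.085],[0,0,0,0,0,0,0.085]],
  ],
)

```text
t: 18.05
tool_pos: [0.638, -0.1265, 0.2267]
tool_rot: [2.122, 0.197, -2.187]
contact_force: [0.5, -0.2, 0.9]
opening: 0.0853
```

```bash
python3 - <<'E'
from h import *
st(); rel([.55,-.31,.25],.232-np.pi/2)
E
```

```text
t 18.05 pos [ 0.638  -0.1265  0.2267] jaw yaw -1.4177 down [-0.032  0.026 -0.999] F [ 0.5 -0.2  0.9] open 0.0853 q [-0.32  0.12  1.48  0.01  1.58  1.1 ]
turn [-4.5   1.54  1.84] then shift mm [-23.3 158.4 127.8]
```

>>> arm_command(
  plan=[
    [[-0.005,0.008,0.007,-4.5,1.5,1.8,0.085],[-0.005,0.018,0.015,0,0,0,0.085],[-0.005,0.025,0.02,0,0,0,0.085],[-0.005,0.025,0.02,0,0,0,0.085],[-0.005,0.025,0.02,0,0,0,0.085],[0,0.025,0.02,0,0,0,0.085],[0,0.018,0.015,0,0,0,0.085],[0,0.008,0.006,0,0,0,0.085],[0,0,0,0,0,0,0.085],[0,0,0,0,0,0,0.085]],
  ],
)

```text
t: 18.88
tool_pos: [0.5495, -0.3072, 0.2421]
tool_rot: [2.077, 0.275, -2.096]
contact_force: [-0.3, 1.3, -0.1]
opening: 0.0851
```

```bash
python3 look.py w5 carrier_grip carrier_hole stray_mid; python3 - <<'E'
from h import *
im=cv2.imread('pics/w5.png'); cv2.imwrite('pics/w5b.png',cv2.resize(im,(800,500)))
t=T_cam('side'); get_image('side'); print([ (n,round(d['conf'],2),w(t,d['at']).round(4)) for n in('stray_mid',) for d in mark_of('side',n)[:6]])
E
```

```text
t 18.88 pos [ 0.5495 -0.3072  0.2421] jaw yaw -1.3134 down [-0.009  0.004 -1.   ] F [-0.3  1.3 -0.1] open 0.0851 q [-0.63  0.05  1.54 -0.    1.57  0.69]
carrier_grip 0.55 [ 0.5181 -0.3151  0.1085] [324. 218.]
carrier_hole 0.71 [ 0.3551 -0.3559 -0.002 ] [323. 296.]
carrier_hole 0.59 [ 0.5991 -0.3034  0.0006] [331. 139.]
stray_mid 0.89 [ 0.6482 -0.1261  0.0333] [202.  64.]
stray_mid 0.84 [0.3427 0.0108 0.0371] [ 81. 258.]
[('stray_mid', 0.68, array([ 0.6534, -0.1275,  0.0322])), ('stray_mid', 0.61, array([0.3427, 0.0169, 0.0323]))]
```

View pics/w5b.png

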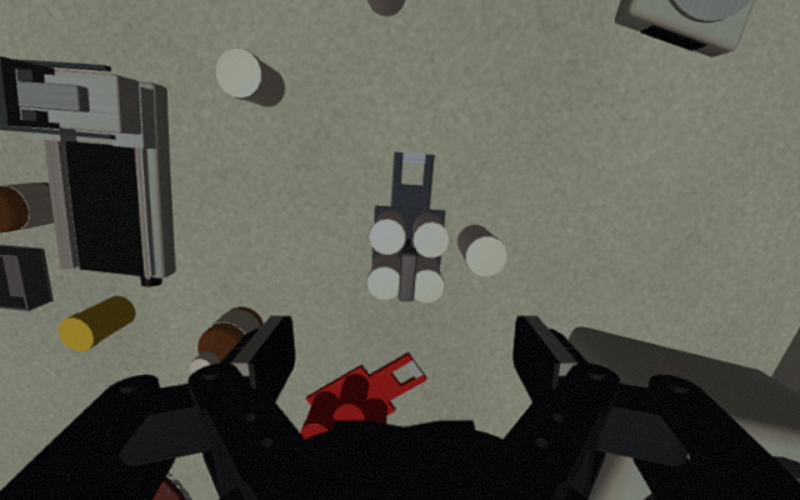

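The stray jar now stands upright at about (0.65,-0.127); its cap is at (238,72). The carrier is in the middle, with its grip bar at (408,256) to (408,298) and its hole at (413,173). A loose jar is close by at (485,256).

```bash
python3 - <<'E'
from h import *
T=np.load('pics/w5.npy'); f=lambda u,v,z: ray('wrist',T,(u/1.25,v/1.25),z)
a,b=f(408,255,.122),f(407,299,.122); h=f(413,173,.008); m=(a+b)/2
print(m,h,np.linalg.norm(a-b),np.linalg.norm(h[:2]-m[:2]),'yaw',np.arctan2(*(h-m)[1::-1]),np.arctan2(*(a-b)[1::-1]))
e=(f(393,153,.008)+f(433,154,.008))/2; s=(f(374,207,.008)+f(445,208,.008))/2; print('tongue',np.arctan2(*(e-s)[1::-1]),np.linalg.norm(e-s))
y=np.arctan2(*(h-m)[1::-1]); rel([m[0],m[1],.07],y-np.pi/2)
E
```

```text
[ 0.51827588 -0.31761691  0.122     ] [ 0.59992006 -0.30258775  0.008     ] 0.03968033125496806 0.08301595221714596 yaw 0.1820432080357045 0.23859440515000843
tongue 0.19652205272264006 0.058646812214950404
turn [4.42 0.45 0.28] then shift mm [172.8   5.3  33.4]
```

>>> arm_command(
  plan=[
    [[0.01,0.002,0.01,3.3,0.4,0.3,0.05],[0.015,0.002,0.012,0,0,0,0.05],[0.018,0.001,0.01,0,0,0,0.05],[0.018,0,0.003,0,0,0,0.05],[0.018,0,0,0,0,0,0.05],[0.01,0,0,0,0,0,0.05],[0.005,0,0,0,0,0,0.05],[0,0,0,0,0,0,0.05],[0,0,0,0,0,0,0.05]],
  ],
)

```text
t: 19.93
tool_pos: [0.5213, -0.3149, 0.149]
tool_rot: [2.115, 0.216, -2.103]
contact_force: [-0.4, 0.3, 0.2]
opening: 0.0501
```

```bash
python3 look.py w6 carrier_grip carrier_hole; python3 - <<'E'
from h import *
rel([.5183,-.317,.055],.2-np.pi/2)
E
```

```text
t 19.93 pos [ 0.5213 -0.3149  0.149 ] jaw yaw -1.3616 down [ 0.006 -0.004 -1.   ] F [-0.4  0.3  0.2] open 0.0501 q [-0.67  0.04  1.7   0.    1.39  0.7 ]
carrier_grip 0.86 [ 0.5183 -0.3122  0.1099] [319. 218.]
carrier_hole 0.97 [ 0.3538 -0.3532  0.0009] [325. 319.]
carrier_hole 0.58 [ 5.973e-01 -3.033e-01  5.000e-04] [327. 118.]
turn [ 0.52 -0.36 -0.39] then shift mm [95.   0.8  3.6]
```

>>> arm_command(
  plan=[
    [[0.008,0.001,0.003,0.5,-0.3,-0.4,0.05],[0.014,0,0,0,0,0,0.05],[0.015,0,0,0,0,0,0.05],[0.015,0,0,0,0,0,0.05],[0.015,0,0,0,0,0,0.05],[0.012,0,0,0,0,0,0.05],[0.006,0,0,0,0,0,0.05],[0.003,0,0,0,0,0,0.05],[0,0,0,0,0,0,0.05]],
  ],
)

```text
t: 20.83
tool_pos: [0.5202, -0.3192, 0.0568]
tool_rot: [2.12, 0.207, -2.112]
contact_force: [-0.6, 0.7, -0.5]
opening: 0.0499
```

```bash
python3 - <<'E'
from h import *
st(); rel([.5183,-.317,.055],.2-np.pi/2)
E
```

```text
t 20.83 pos [ 0.5202 -0.3192  0.0568] jaw yaw -1.3727 down [ 0.004 -0.002 -1.   ] F [-0.6  0.7 -0.5] open 0.0499 q [-0.67  0.13  1.76  0.    1.24  0.7 ]
turn [-0.11 -0.21 -0.17] then shift mm [ 1.8 -2.6  1.4]
```

>>> arm_command(
  plan=[
    [[0.001,-0.0025,0.001,0,-0.2,-0.2,0.05],[0,0,0,0,0,0,0.004],[0,0,0,0,0,0,0.004],[0,0,0,0,0,0,0.004],[0,0,0,0,0,0,0.004],[0,0,0,0,0,0,0.004],[0,0,0,0,0,0,0.004],[0,0,0,0,0,0,0.004],[0,0,0,0,0,0,0.004],[0,0,0,0,0,0,0.004]],
  ],
  squeeze=70,
)

```text
t: 21.67
tool_pos: [0.5199, -0.3178, 0.0579]
tool_rot: [2.119, 0.208, -2.113]
contact_force: [0.2, 0.3, -2.1]
opening: 0.0129
```

```bash
python3 - <<'E'
from h import *
st()
E
```

```text
t 21.67 pos [ 0.5199 -0.3178  0.0579] jaw yaw -1.3727 down [ 0.003 -0.002 -1.   ] F [ 0.2  0.3 -2.1] open 0.0129 q [-0.67  0.13  1.76  0.    1.24  0.7 ]
```

>>> arm_command(
  plan=[
    [[-0.006,0,0,0,0,0,0.004],[-0.012,0,0,0,0,0,0.004],[-0.018,0,0,0,0,0,0.004],[-0.02,0,0,0,0,0,0.004],[-0.02,0,0,0,0,0,0.004],[-0.02,0,0,0,0,0,0.004],[-0.015,0,0,0,0,0,0.004],[-0.008,0,0,0,0,0,0.004],[-0.004,0,0,0,0,0,0.004],[0,0,0,0,0,0,0.004]],
  ],
)

```text
t: 22.5
tool_pos: [0.5143, -0.3132, 0.1826]
tool_rot: [2.111, 0.222, -2.132]
contact_force: [-0.2, -0.7, -5.7]
opening: 0.0127
```

```bash
python3 look.py w7 carrier_grip carrier_hole; python3 - <<'E'
from h import *
rel([.4486,.0105,.19],.142-np.pi/2)
E
```

```text
t 22.5 pos [ 0.5143 -0.3132  0.1826] jaw yaw -1.3725 down [-0.011  0.009 -1.   ] F [-0.2 -0.7 -5.7] open 0.0127 q [-0.67  0.02  1.67  0.    1.47  0.7 ]
carrier_grip 0.77 [ 0.513  -0.3108  0.2336] [317. 269.]
carrier_hole 0.7 [ 0.645  -0.1315  0.0338] [176.  29.]
turn [3.23 0.66 0.77] then shift mm [  -9.9 -328.9   18.4]
```

>>> arm_command(
  plan=[
    [[-0.003,-0.006,0,1.6,0.3,0.4,0.004],[-0.002,-0.012,0.001,1.6,0.3,0.4,0.004],[-0.001,-0.018,0.001,0,0,0,0.004],[-0.001,-0.022,0.001,0,0,0,0.004],[-0.001,-0.022,0.001,0,0,0,0.004],[-0.001,-0.022,0.001,0,0,0,0.004],[-0.001,-0.022,0.001,0,0,0,0.004],[-0.001,-0.022,0.001,0,0,0,0.004],[-0.001,-0.022,0.001,0,0,0,0.004],[-0.001,-0.022,0.001,0,0,0,0.004],[0,-0.02,0.001,0,0,0,0.004],[0,-0.015,0.001,0,0,0,0.004],[0,-0.008,0,0,0,0,0.004],[0,0,0,0,0,0,0.004]],
  ],
)

```text
t: 23.82
tool_pos: [0.4557, -0.0688, 0.1721]
tool_rot: [2.124, 0.168, -2.195]
contact_force: [0.2, -0.1, -6.0]
opening: 0.0127
```

```bash
python3 - <<'E'
from h import *
st(); rel([.4486,.0105,.15],.142-np.pi/2)
E
```

```text
t 23.82 pos [ 0.4557 -0.0688  0.1721] jaw yaw -1.4351 down [-0.034  0.017 -0.999] F [ 0.2 -0.1 -6. ] open 0.0127 q [-0.32 -0.31  1.98  0.01  1.51  1.12]
turn [-0.34  1.81  1.25] then shift mm [ 22.1 -79.5  -4.2]
```

>>> arm_command(
  plan=[
    [[0,-0.008,-0.001,0,0.9,0.6,0.004],[0,-0.014,-0.001,0,0.9,0.6,0.004],[0,-0.016,-0.001,0,0,0,0.004],[0,-0.016,-0.001,0,0,0,0.004],[0,-0.012,0,0,0,0,0.004],[0,-0.008,0,0,0,0,0.004],[0,-0.004,0,0,0,0,0.004],[0,0,0,0,0,0,0.004],[0,0,0,0,0,0,0.004]],
  ],
)

```text
t: 24.57
tool_pos: [0.4482, 0.0094, 0.1686]
tool_rot: [2.153, 0.136, -2.153]
contact_force: [-0.5, -0.4, -5.1]
opening: 0.0129
```

```bash
python3 look.py w8 carrier_hole pin_axis plunger_top; python3 - <<'E'
from h import *
rel([.4486,.0105,.15],.142-np.pi/2)
im=cv2.imread('pics/w8.png'); cv2.imwrite('pics/w8b.png',cv2.resize(im[20:280,140:500],(796,575)))
E
```

```text
t 24.57 pos [0.4482 0.0094 0.1686] jaw yaw -1.4417 down [ 0.    -0.003 -1.   ] F [-0.5 -0.4 -5.1] open 0.0129 q [-0.14 -0.38  2.03 -0.    1.49  1.3 ]
carrier_hole 0.87 [ 0.3531 -0.3538 -0.0028] [573. 285.]
plunger_top 0.77 [0.5905 0.0318 0.1204] [317.  12.]
turn [-0.78  0.01 -0.16] then shift mm [18.8 -1.2 -0.5]
```

View pics/w8b.png

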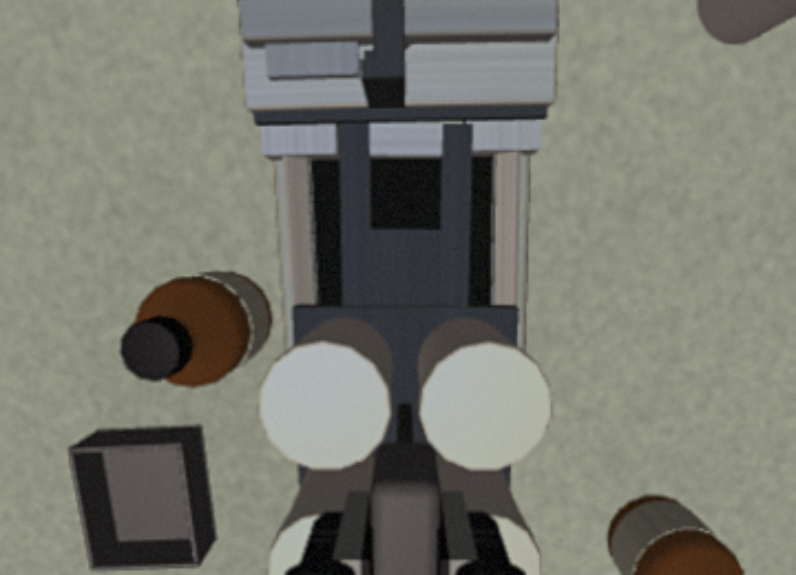

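The held carrier lines up with the rails: the tongue is centred at x≈405 and the rails at x≈402. Now I lower it.

>>> arm_command(
  plan=[
    [[0.004,0,0.005,-0.5,0,0,0.004],[0.01,0,0,0,0,0,0.004],[0.012,0,0,0,0,0,0.004],[0.012,0,0,0,0,0,0.004],[0.008,0,0,0,0,0,0.004],[0.004,0,0,0,0,0,0.004],[0,0,0,0,0,0,0.004],[0,0,0,0,0,0,0.004]],
  ],
)

```text
t: 25.43
tool_pos: [0.4413, 0.007, 0.1115]
tool_rot: [2.146, 0.143, -2.154]
contact_force: [-0.3, -0.4, -5.2]
opening: 0.0129
```

```bash
python3 - <<'E'
from h import *
st(); rel([.4445,.0100,.0885],.142-np.pi/2)
E
```

```text
t 25.43 pos [0.4413 0.007  0.1115] jaw yaw -1.4355 down [-0.003 -0.003 -1.   ] F [-0.3 -0.4 -5.2] open 0.0129 q [-0.15 -0.35  2.11 -0.    1.38  1.29]
turn [-0.38  0.21 -0.14] then shift mm [23.  -2.5 -3.6]
```

>>> arm_command(
  plan=[
    [[0.002,-0.0025,-0.001,-0.3,0.2,-0.1,0.004],[0.005,0,0,0,0,0,0.004],[0.006,0,0,0,0,0,0.004],[0.004,0,0,0,0,0,0.004],[0.002,0,0,0,0,0,0.004],[0,0,0,0,0,0,0.004],[0,0,0,0,0,0,0.004]],
  ],
)

```text
t: 26.02
tool_pos: [0.4434, 0.0098, 0.0922]
tool_rot: [2.151, 0.151, -2.144]
contact_force: [0.0, -1.0, -5.4]
opening: 0.0127
```

```bash
python3 - <<'E'
from h import *
st(); rel([.4445,.0100,.0885],.142-np.pi/2)
E
```

```text
t 26.02 pos [0.4434 0.0098 0.0922] jaw yaw -1.4293 down [ 0.004 -0.001 -1.   ] F [ 0.  -1.  -5.4] open 0.0127 q [-0.15 -0.33  2.12 -0.    1.34  1.28]
turn [-0.03 -0.19 -0.08] then shift mm [ 3.7 -0.1 -1.1]
```

>>> arm_command(
  plan=[
    [[0.002,0,0,0,0,0,0.004],[0.0015,0,0,0,0,0,0.004],[0.001,0,0,0,0,0,0.004],[0.001,0,0,0,0,0,0.004],[0,0,0,0,0,0,0.004]],
  ],
)

```text
t: 26.43
tool_pos: [0.4446, 0.0096, 0.0882]
tool_rot: [2.153, 0.15, -2.141]
contact_force: [-0.7, -0.5, -5.3]
opening: 0.0124
```

>>> arm_command(
  plan=[
    [[0.0015,0,0,0,0,0,0.004],[0.001,0,0,0,0,0,0.004],[0.001,0,0,0,0,0,0.004],[0,0,0,0,0,0,0.004]],
  ],
)

```text
t: 26.77
tool_pos: [0.4453, 0.0095, 0.0879]
tool_rot: [2.153, 0.151, -2.141]
contact_force: [-1.4, -0.0, -4.0]
opening: 0.0125
```

>>> arm_command(
  plan=[
    [[0,0,-0.004,0,0,0,0.004],[0,0,-0.008,0,0,0,0.004],[0,0,-0.01,0,0,0,0.004],[0,0,-0.01,0,0,0,0.004],[0,0,-0.01,0,0,0,0.004],[0,0,-0.006,0,0,0,0.004],[0,0,-0.003,0,0,0,0.004],[0,0,0,0,0,0,0.004],[0,0,0,0,0,0,0.004]],
  ],
)

```text
t: 27.52
tool_pos: [0.4976, 0.016, 0.0879]
tool_rot: [2.147, 0.149, -2.143]
contact_force: [-4.7, -0.7, 1.0]
opening: 0.0128
```

```bash
python3 - <<'E'
from h import *
st(); rel([.507,.0189,.0879],.142-np.pi/2)
E
```

```text
t 27.52 pos [0.4976 0.016  0.0879] jaw yaw -1.4282 down [ 0.002 -0.004 -1.   ] F [-4.7 -0.7  1. ] open 0.0128 q [-0.11 -0.17  2.01 -0.    1.3   1.31]
turn [ 0.04 -0.08 -0.26] then shift mm [ 0.  -1.6 -9.8]
```

>>> arm_command(
  plan=[
    [[0,-0.0005,-0.003,0,0,0,0.004],[0,-0.0005,-0.003,0,0,0,0.004],[0,0,-0.003,0,0,0,0.004],[0,0,-0.003,0,0,0,0.004],[0,0,-0.002,0,0,0,0.004]],
  ],
)

```text
t: 27.93
tool_pos: [0.5071, 0.0178, 0.0887]
tool_rot: [2.134, 0.147, -2.154]
contact_force: [-13.7, -2.8, 9.3]
opening: 0.0126
```

```bash
python3 - <<'E'
from h import *
st(); rel([.507,.0189,.0879],.142-np.pi/2)
E
```

```text
t 27.93 pos [0.5071 0.0178 0.0887] jaw yaw -1.4274 down [-0.009 -0.007 -1.   ] F [-13.7  -2.8   9.3] open 0.0126 q [-0.11 -0.14  1.97 -0.01  1.31  1.32]
turn [ 0.08  0.56 -0.34] then shift mm [ 0.8 -1.1 -0. ]
```

>>> arm_command(
  plan=[
    [[0,0,-0.003,0,0.3,-0.2,0.004],[0,0,-0.003,0,0.2,0,0.004],[0,0,-0.003,0,0,0,0.004]],
  ],
)

```text
t: 28.18
tool_pos: [0.5079, 0.0177, 0.09]
tool_rot: [2.117, 0.151, -2.169]
contact_force: [-16.0, -1.0, 11.8]
opening: 0.0129
```

```bash
python3 - <<'E'
from h import *
st()
for c in ('side','scene','wrist'):
    t,_=snap(c,'d_'+c); print(c,[ (n,round(d['conf'],2),w(t,d['at']).round(4)) for n in('carrier_grip','carrier_hole','pin_axis','home') for d in mark_of(c,n)[:2] if d['conf']>.3])
E
```

```text
t 28.18 pos [0.5079 0.0177 0.09  ] jaw yaw -1.425 down [-0.024 -0.007 -1.   ] F [-16.   -1.   11.8] open 0.0129 q [-0.11 -0.12  1.96 -0.01  1.33  1.32]
side [('carrier_grip', 0.95, array([ 0.2915, -0.2989,  0.1072])), ('carrier_grip', 0.65, array([0.5092, 0.0136, 0.1367])), ('carrier_hole', 0.78, array([ 0.3571, -0.3533,  0.0011])), ('carrier_hole', 0.69, array([0.5919, 0.032 , 0.0281])), ('pin_axis', 0.85, array([0.5882, 0.0307, 0.0286])), ('home', 0.59, array([0.5076, 0.0205, 0.0338]))]
scene [('carrier_grip', 0.9, array([ 0.2919, -0.3015,  0.1015])), ('carrier_grip', 0.57, array([0.5077, 0.0183, 0.1383])), ('carrier_hole', 0.75, array([0.5858, 0.0344, 0.03  ])), ('carrier_hole', 0.7, array([ 0.351 , -0.3579, -0.0016])), ('pin_axis', 0.57, array([0.583 , 0.0316, 0.028 ])), ('home', 0.87, array([0.5048, 0.0175, 0.0317]))]
wrist [('carrier_grip', 0.58, array([0.5055, 0.0207, 0.142 ])), ('carrier_hole', 0.71, array([ 0.355 , -0.3569,  0.0019]))]
```

>>> arm_command(
  plan=[
    [[0,0,0,0,0,0,0.04],[0,0,0,0,0,0,0.04],[0,0,0,0,0,0,0.04],[0,0,0,0,0,0,0.04],[0,0,0,0,0,0,0.04],[-0.008,0,0,0,0,0,0.04],[-0.014,0,0,0,0,0,0.04],[-0.018,0,0,0,0,0,0.04],[-0.018,0,0,0,0,0,0.04],[-0.016,0,0,0,0,0,0.04],[-0.01,0,0,0,0,0,0.04],[-0.005,0,0,0,0,0,0.04],[0,0,0,0,0,0,0.04]],
  ],
)

```text
t: 30.02
tool_pos: [0.5144, 0.0189, 0.1874]
tool_rot: [2.133, 0.151, -2.155]
contact_force: [-0.3, -0.2, 0.2]
opening: 0.0401
```

```bash
python3 look.py w9 carrier_grip plunger_top keeper_push; python3 - <<'E'
from h import *
for c in ('side','scene'):
    t,_=snap(c,'e_'+c); print(c,[ (n,round(d['conf'],2),w(t,d['at']).round(4)) for n in('carrier_grip','carrier_hole') for d in mark_of(c,n)[:2] if d['conf']>.3])
a=cv2.imread('pics/w9.png'); cv2.imwrite('pics/w9b.png',cv2.resize(a[:,120:520],(800,800))[:600])
E
```

```text
t 30.02 pos [0.5144 0.0189 0.1874] jaw yaw -1.4254 down [-0.01  -0.006 -1.   ] F [-0.3 -0.2  0.2] open 0.0401 q [-0.1  -0.2   1.86 -0.01  1.49  1.32]
carrier_grip 0.75 [0.5052 0.0222 0.1388] [317. 221.]
plunger_top 0.58 [0.5886 0.0312 0.1182] [321. 115.]
keeper_push 0.92 [0.586  0.0277 0.1274] [325. 118.]
side [('carrier_grip', 0.83, array([ 0.2901, -0.2997,  0.1024])), ('carrier_grip', 0.64, array([0.5077, 0.0137, 0.1369])), ('carrier_hole', 0.94, array([0.5918, 0.0318, 0.0308])), ('carrier_hole', 0.55, array([ 0.3568, -0.3522,  0.0005]))]
scene [('carrier_grip', 0.96, array([ 0.2935, -0.3   ,  0.0997])), ('carrier_hole', 0.78, array([ 0.3548, -0.3585, -0.0019])), ('carrier_hole', 0.76, array([0.5859, 0.0339, 0.0311]))]
```

View pics/w9b.png

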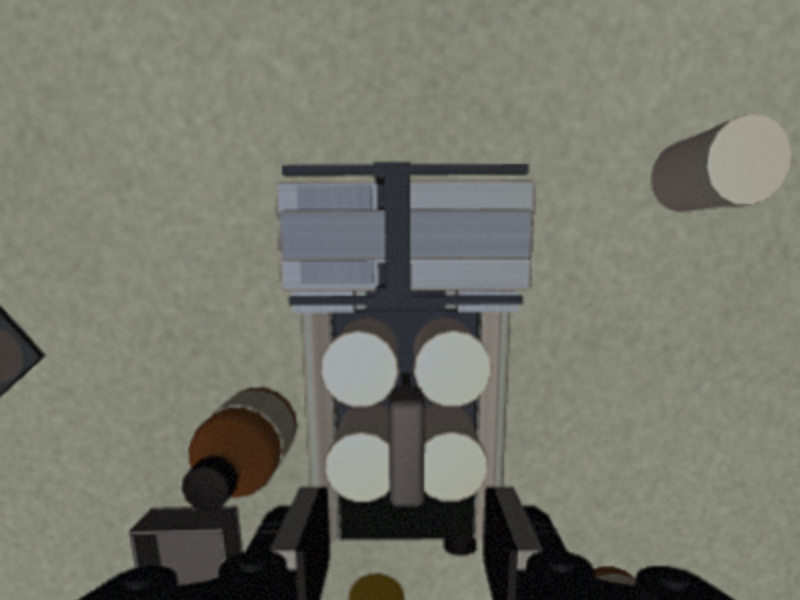

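```bash
python3 - <<'E'
from h import *
T=np.load('pics/w9.npy'); f=lambda u,v,z: ray('wrist',T,(120+u/2,v/2),z)
L,Rr=f(281,235,.115),f(533,234,.115); m=(L+Rr)/2; d=(L-Rr); print('bar',m.round(4),np.linalg.norm(d),'yaw',np.arctan2(d[1],d[0])-np.pi/2)
g=(f(407.5,400,.152)+f(407.5,505,.152))/2; print('grip',g.round(4),'dist',np.linalg.norm((m-g)[:2]), 'yaw',np.arctan2(*(m-g)[1::-1]))
k=f(411,250,.130); print('keeper rear',k.round(4))
yaw=.145; e=np.array([-np.sin(yaw),np.cos(yaw),0]); print('keeper rear rel bar mid along y',(k-m)@e)
P=m-e*.024; print('press',P.round(4)); rel([P[0],P[1],.10],yaw-np.pi/2)
E
```

```text
bar [0.587 0.029 0.115] 0.10391726482388114 yaw 0.14921273011904468
grip [0.5053 0.0171 0.152 ] dist 0.08258783829941055 yaw 0.14501919790870735
keeper rear [0.581  0.0267 0.13  ]
keeper rear rel bar mid along y -0.0014371748292013637
press [0.5905 0.0052 0.115 ]
turn [ 0.02  0.85 -0.19] then shift mm [ 85.   24.8 -74.7]
```

The carrier is docked: the measured distance from grip to pin is 82.6 mm against 83. The press bar runs from (281,235) to (533,235), and the keeper's crossbar is at u 384–411. Now I close the fingers and go over the bar behind the keeper.

>>> arm_command(
  plan=[
    [[0,0.005,-0.006,0,0.8,-0.2,0],[0,0.008,-0.014,0,0,0,0],[0,0.008,-0.016,0,0,0,0],[0,0.007,-0.016,0,0,0,0],[0,0.004,-0.012,0,0,0,0],[0,0.002,-0.006,0,0,0,0],[0.01,0,-0.002,0,0,0,0],[0.015,0,0,0,0,0,0],[0.015,0,0,0,0,0,0],[0.01,0,0,0,0,0,0],[0.005,0,0,0,0,0,0],[0,0,0,0,0,0,0],[0,0,0,0,0,0,0]],
  ],
)

```text
t: 31.6
tool_pos: [0.5928, -0.0069, 0.1235]
tool_rot: [2.149, 0.158, -2.144]
contact_force: [-0.2, -0.4, -0.4]
opening: 0.0002
```

```bash
python3 - <<'E'
from h import *
st(); rel([.5919,-.0046,.08],.145-np.pi/2)
T,_=snap('wrist','w10'); T,_=snap('side','s10')
a=cv2.imread('pics/w10.png')[60:320,190:450]; b=cv2.imread('pics/s10.png')[150:250,270:370]
cv2.imwrite('pics/c10.png',np.hstack([cv2.resize(a,(400,400)),cv2.resize(b,(400,400))]))
E
```

```text
t 31.6 pos [ 0.5928 -0.0069  0.1235] jaw yaw -1.4255 down [ 0.002  0.002 -1.   ] F [-0.2 -0.4 -0.4] open 0.0002 q [-0.14  0.03  1.76  0.    1.36  1.29]
turn [ 0.02 -0.12  0.08] then shift mm [43.5 -2.4  0.6]
```

View pics/c10.png

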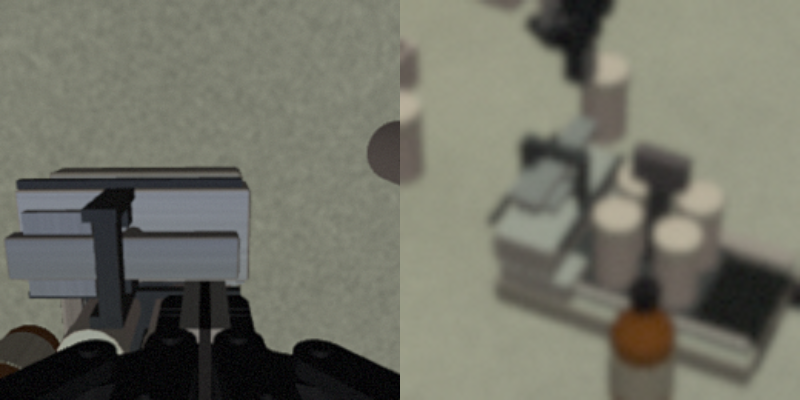

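>>> arm_command(
  plan=[
    [[0.01,-0.002,0.001,0,0,0,0],[0.012,0,0,0,0,0,0],[0.008,0,0,0,0,0,0],[0.004,0,0,0,0,0,0],[0,0,0,0,0,0,0],[0,0,0,0,0,0,0]],
  ],
)

```text
t: 32.2
tool_pos: [0.5932, -0.0048, 0.0888]
tool_rot: [2.153, 0.157, -2.139]
contact_force: [1.5, 0.3, 0.6]
opening: 0.0
```

```bash
python3 - <<'E'
from h import *
st(); rel([.5919,-.0046,.08],.145-np.pi/2)
E
```

```text
t 32.2 pos [ 0.5932 -0.0048  0.0888] jaw yaw -1.4251 down [ 0.007  0.001 -1.   ] F [1.5 0.3 0.6] open 0.0 q [-0.13  0.06  1.79  0.    1.29  1.29]
turn [ 0.04 -0.39  0.  ] then shift mm [ 8.8 -0.4  1.2]
```

>>> arm_command(
  plan=[
    [[0.004,0,0.001,0,-0.3,0,0],[0.003,0,0,0,0,0,0],[0.003,0,0,0,0,0,0],[0.003,0,0,0,0,0,0],[0.002,0,0,0,0,0,0]],
  ],
)

```text
t: 32.62
tool_pos: [0.5932, -0.0052, 0.0741]
tool_rot: [2.149, 0.156, -2.142]
contact_force: [-3.1, 0.6, 5.2]
opening: 0.0003
```

```bash
python3 - <<'E'
from h import *
st()
E
```

```text
t 32.62 pos [ 0.5932 -0.0052  0.0741] jaw yaw -1.4252 down [ 0.003 -0.    -1.   ] F [-3.1  0.6  5.2] open 0.0003 q [-0.13  0.08  1.79  0.    1.27  1.29]
```

>>> arm_command(
  plan=[
    [[0.004,0,0,0,0,0,0],[0.005,0,0,0,0,0,0],[0.005,0,0,0,0,0,0],[0.005,0,0,0,0,0,0],[0.005,0,0,0,0,0,0],[0.005,0,0,0,0,0,0],[0.005,0,0,0,0,0,0]],
  ],
)

```text
t: 33.2
tool_pos: [0.5936, -0.0053, 0.0537]
tool_rot: [2.142, 0.157, -2.147]
contact_force: [-19.6, 1.5, 36.6]
opening: -0.0003
```

```bash
python3 - <<'E'
from h import *
st()
E
```

```text
t 33.2 pos [ 0.5936 -0.0053  0.0537] jaw yaw -1.424 down [-0.002 -0.001 -1.   ] F [-19.6   1.5  36.6] open -0.0003 q [-0.13  0.1   1.8  -0.    1.24  1.29]
```

>>> arm_command(
  plan=[
    [[0.002,-0.003,0.001,0,0,0,0],[0.002,-0.005,0.001,0,0,0,0],[0.002,-0.005,0.001,0,0,0,0],[0.002,-0.005,0,0,0,0,0],[0.002,-0.005,0,0,0,0,0]],
  ],
)

```text
t: 33.62
tool_pos: [0.5987, 0.0042, 0.0621]
tool_rot: [2.152, 0.126, -2.111]
contact_force: [-2.0, -5.8, 9.3]
opening: -0.0002
```

```bash
python3 - <<'E'
from h import *
st(); rel([.5919,-.0046,.0537],.145-np.pi/2)
E
```

```text
t 33.62 pos [0.5987 0.0042 0.0621] jaw yaw -1.4241 down [ 0.022 -0.028 -0.999] F [-2.  -5.8  9.3] open -0.0002 q [-0.1   0.09  1.8  -0.03  1.23  1.33]
turn [ 0.11 -0.99 -1.74] then shift mm [8.4 7.7 8. ]
```

>>> arm_command(
  plan=[
    [[0.003,0,0.004,0,-0.5,-0.9,0],[0.004,0,0.004,0,-0.5,-0.8,0],[0.005,0,0.004,0,0,0,0],[0.005,0,0.003,0,0,0,0],[0.005,0,0.002,0,0,0,0]],
  ],
)

```text
t: 34.03
tool_pos: [0.5992, 0.0046, 0.0583]
tool_rot: [2.188, 0.161, -2.105]
contact_force: [-4.8, 1.3, 10.5]
opening: 0.0002
```

```bash
python3 - <<'E'
from h import *
st(); rel([.5919,-.0046,.0537],.145-np.pi/2)
E
```

```text
t 34.03 pos [0.5992 0.0046 0.0583] jaw yaw -1.4242 down [ 0.038  0.006 -0.999] F [-4.8  1.3 10.5] open 0.0002 q [-0.12  0.08  1.81  0.01  1.21  1.3 ]
turn [ 0.09 -2.23  0.02] then shift mm [4.6 8.1 8.6]
```

>>> arm_command(
  plan=[
    [[-0.01,0,0,0,0,0,0],[-0.012,0,0,0,0,0,0],[-0.01,0,0.003,0,-1.2,0,0],[0,0,0.003,0,-1,0,0],[0,0,0.002,0,0,0,0],[0,0,0,0,0,0,0]],
  ],
)

```text
t: 34.53
tool_pos: [0.5925, 0.003, 0.0944]
tool_rot: [2.152, 0.156, -2.138]
contact_force: [-0.6, -0.3, -0.9]
opening: 0.0
```

```bash
python3 - <<'E'
from h import *
st(); 
m=np.array([.5875,.029]); e=np.array([-np.sin(.145),np.cos(.145)])
P=m-e*.02; print(P); rel([*P,.078],.145-np.pi/2)
E
```

```text
t 34.53 pos [0.5925 0.003  0.0944] jaw yaw -1.4241 down [ 0.007 -0.001 -1.   ] F [-0.6 -0.3 -0.9] open 0.0 q [-0.12  0.05  1.78  0.    1.3   1.3 ]
[0.59038985 0.00920988]
turn [ 0.1  -0.37 -0.09] then shift mm [16.4 -6.4  1.2]
```

>>> arm_command(
  plan=[
    [[0.003,-0.006,0.002,0,-0.4,0,0],[0.006,0,0,0,0,0,0],[0.005,0,0,0,0,0,0],[0.003,0,0,0,0,0,0],[0.005,0,0.001,0,0,0,0],[0.005,0,0.001,0,0,0,0],[0.006,0,0.001,0,0,0,0],[0.006,0,0.001,0,0,0,0],[0.006,0,0.001,0,0,0,0],[0.006,0,0.001,0,0,0,0]],
  ],
)

```text
t: 35.37
tool_pos: [0.5893, 0.0094, 0.0536]
tool_rot: [2.153, 0.158, -2.136]
contact_force: [-19.8, 2.7, 42.4]
opening: -0.0
```

```bash
python3 - <<'E'
from h import *
st(); rel([.5904,.0092,.0537],.145-np.pi/2)
E
```

```text
t 35.37 pos [0.5893 0.0094 0.0536] jaw yaw -1.4235 down [ 0.008  0.    -1.   ] F [-19.8   2.7  42.4] open -0.0 q [-0.11  0.09  1.82  0.    1.23  1.31]
turn [ 0.13 -0.44 -0.06] then shift mm [-0.1  0.3 -1. ]
```

>>> arm_command(
  plan=[
    [[0.005,-0.005,0.001,0,0,0,0],[0.005,-0.006,0.001,0,0,0,0],[0.005,-0.006,0.001,0,0,0,0]],
  ],
)

```text
t: 35.62
tool_pos: [0.5926, 0.015, 0.054]
tool_rot: [2.156, 0.133, -2.109]
contact_force: [-6.7, -12.3, 20.2]
opening: -0.0001
```

```bash
python3 - <<'E'
from h import *
st(); rel([.5904,.0092,.0537],.145-np.pi/2)
E
```

```text
t 35.62 pos [0.5926 0.015  0.054 ] jaw yaw -1.4223 down [ 0.024 -0.022 -0.999] F [ -6.7 -12.3  20.2] open -0.0001 q [-0.09  0.08  1.82 -0.02  1.21  1.34]
turn [ 0.22 -1.16 -1.47] then shift mm [0.3 5.5 3. ]
```

>>> arm_command(
  plan=[
    [[0.005,-0.006,0.002,0,-0.5,-0.7,0],[0.005,-0.006,0.002,0,-0.5,-0.7,0],[0.005,-0.006,0.002,0,-0.5,-0.7,0],[0.005,-0.006,0.002,0,-0.5,-0.7,0]],
  ],
)

```text
t: 35.95
tool_pos: [0.5931, 0.0182, 0.0539]
tool_rot: [2.136, 0.142, -2.132]
contact_force: [-7.7, -16.0, 20.7]
opening: 0.0002
```

```bash
python3 - <<'E'
from h import *
st(); rel([.5904,.0092,.0537],.145-np.pi/2)
E
```

```text
t 35.95 pos [0.5931 0.0182 0.0539] jaw yaw -1.4196 down [ 0.003 -0.018 -1.   ] F [ -7.7 -16.   20.7] open 0.0002 q [-0.08  0.1   1.8  -0.02  1.23  1.34]
turn [ 0.36 -0.03 -1.08] then shift mm [0.2 8.5 4. ]
```

>>> arm_command(
  plan=[
    [[0.0045,-0.012,0.002,0,0,-0.6,0],[0.0045,-0.012,0.002,0,0,-0.6,0],[0.0045,-0.012,0.002,0,0,-0.6,0]],
  ],
)

```text
t: 36.2
tool_pos: [0.5941, 0.0379, 0.0541]
tool_rot: [2.16, 0.143, -2.113]
contact_force: [-0.8, -19.2, 14.3]
opening: 0.0001
```

```bash
python3 - <<'E'
from h import *
st(); rel([.5904,.0092,.0537],.145-np.pi/2)
E
```

```text
t 36.2 pos [0.5941 0.0379 0.0541] jaw yaw -1.4214 down [ 0.023 -0.014 -1.   ] F [ -0.8 -19.2  14.3] open 0.0001 q [-0.05  0.09  1.81 -0.01  1.21  1.37]
turn [ 0.26 -1.19 -1.01] then shift mm [ 0.4 27.9  7.8]
```

>>> arm_command(
  plan=[
    [[0.004,-0.008,0.005,0,-0.5,-0.4,0],[0.004,-0.01,0.005,0,-0.5,-0.4,0],[0.004,-0.01,0.004,0,0,0,0]],
  ],
)

```text
t: 36.45
tool_pos: [0.5954, 0.0356, 0.0549]
tool_rot: [2.159, 0.094, -2.071]
contact_force: [6.5, -35.5, 9.8]
opening: -0.0002
```

```bash
python3 - <<'E'
from h import *
st(); rel([.5904,.0092,.0537],.145-np.pi/2)
E
```

```text
t 36.45 pos [0.5954 0.0356 0.0549] jaw yaw -1.4223 down [ 0.046 -0.057 -0.997] F [  6.5 -35.5   9.8] open -0.0002 q [-0.04  0.08  1.83 -0.06  1.19  1.41]
turn [ 0.27 -2.12 -3.64] then shift mm [ 1.2 25.4  8.7]
```

>>> arm_command(
  plan=[
    [[0.002,0.003,0,0,0,0,0],[-0.004,0.002,0,0,0,0,0],[-0.008,0.001,0,0,0,0,0],[-0.015,0,0,0,0,0,0],[-0.02,0,0,0,0,0,0],[-0.02,0,0,0,-2,-3,0],[-0.02,0,0,0,0,0,0],[-0.015,0,0,0,0,0,0],[-0.008,0,0,0,0,0,0],[0,0,0,0,0,0,0]],
  ],
)

```text
t: 37.28
tool_pos: [0.5915, 0.0316, 0.1667]
tool_rot: [2.138, 0.147, -2.144]
contact_force: [0.6, 0.5, -0.0]
opening: 0.0003
```

```bash
python3 look.py w11 plunger_top keeper_push carrier_grip stray_mid; python3 - <<'E'
from h import *
for c in ('side','scene'):
    t,_=snap(c,'f_'+c); print(c,[ (n,round(d['conf'],2),w(t,d['at']).round(4)) for n in('plunger_top','keeper_push','carrier_grip','carrier_hole','stray_mid') for d in mark_of(c,n)[:3] if d['conf']>.3])
a=cv2.imread('pics/w11.png')[40:280,180:480]; b=cv2.imread('pics/f_side.png')[160:250,280:370]
cv2.imwrite('pics/c11.png',np.hstack([cv2.resize(a,(450,360)),cv2.resize(b,(350,360))]))
E
```

```text
t 37.28 pos [0.5915 0.0316 0.1667] jaw yaw -1.4242 down [-0.003 -0.01  -1.   ] F [ 0.6  0.5 -0. ] open 0.0003 q [-0.07 -0.    1.71 -0.01  1.43  1.36]
plunger_top 0.92 [0.5892 0.0343 0.1003] [319. 208.]
plunger_top 0.63 [0.4606 0.1013 0.0556] [244. 298.]
keeper_push 0.77 [0.5864 0.0513 0.1264] [297. 217.]
carrier_grip 0.73 [0.5036 0.0211 0.1411] [320. 323.]
carrier_grip 0.28 [0.5851 0.0523 0.1253] [296. 218.]
stray_mid 0.57 [ 0.6446 -0.1282  0.0312] [475. 163.]
side [('plunger_top', 0.56, array([0.589 , 0.0327, 0.0948])), ('keeper_push', 0.73, array([0.5916, 0.0338, 0.0986])), ('keeper_push', 0.55, array([0.5826, 0.0526, 0.1186])), ('keeper_push', 0.51, array([ 0.3693, -0.1428,  0.0474])), ('carrier_grip', 0.8, array([0.506 , 0.0145, 0.1349])), ('carrier_grip', 0.63, array([ 0.2927, -0.3006,  0.1033])), ('carrier_hole', 0.96, array([ 0.3564, -0.3544, -0.0005])), ('carrier_hole', 0.5, array([0.5855, 0.033 , 0.0273])), ('stray_mid', 0.85, array([0.3422, 0.0174, 0.0298])), ('stray_mid', 0.68, array([ 0.6522, -0.1251,  0.0339]))]
scene [('plunger_top', 0.8, array([0.5876, 0.0316, 0.0975])), ('keeper_push', 0.7, array([0.5861, 0.0521, 0.1238])), ('carrier_grip', 0.67, array([ 0.2888, -0.298 ,  0.1034])), ('carrier_grip', 0.66, array([0.5045, 0.0185, 0.1373])), ('carrier_hole', 0.68, array([0.5877, 0.0333, 0.0309])), ('carrier_hole', 0.62, array([ 0.354 , -0.3581, -0.003 ])), ('stray_mid', 0.86, array([ 0.6454, -0.126 ,  0.0363])), ('stray_mid', 0.69, array([0.342 , 0.0186, 0.0334]))]
```

View pics/c11.png

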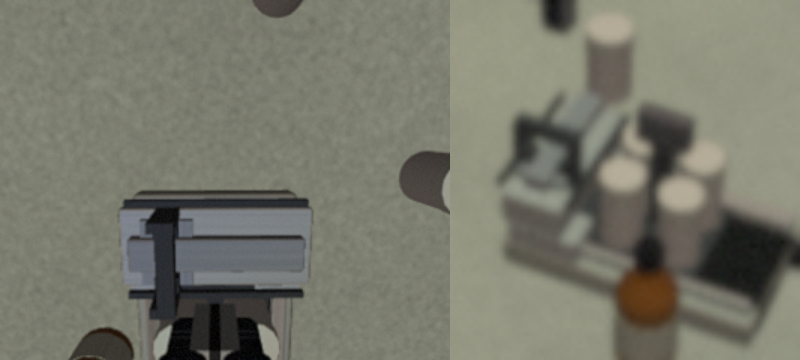

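The keeper has moved about 25 mm along y, to (165,265) in the left crop. The plunger's top has stayed at about 0.098 m (17 mm down) with the hand clear. The carrier and the stray jar both stand upright, so I hand in.

```bash
python3 -c "
from station import *
print(finish_job())"
```

```text
the job is handed in; nothing more can be done
None
```

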